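# Put a delivery away at the goods-in bench

## Task

Put every part of the unpacked delivery into the loose stock tray: round flanged bushes in the compartment away from the pull, square blocks in the compartment beside the pull. Then slide the loaded tray into the empty bay of the bench rack until it is fully home against the stop, and put the parcel knife back in its holder, lying flat with the blade in the slot right up to the handle. Leave the other things on the bench where they are.

Things in the scene. Friction and masses are not known exactly. Their poses are not given: they have to be found in the camera images.
- rack: Low grey rack fixed to the bench at the left: two tray bays side by side under one board, top 72 mm up. Origin on the bench, mid-mouth of the empty bay; x points into the bay, z up. The other bay (at -y) holds a fixed tray like the loose one. Boxes on the board rise to 190 mm, from 120 mm behind the mouth. Bays have no floor: trays slide on the bench.
- bay_stop (a point): Middle of the empty bay's rear stop panel, on the bench, 162 mm in from the mouth along the rack's x. The bay is 166 mm wide between side walls and 58 mm high. At its mouth two sheet lips, 40 mm high, reach 28 mm forward and flare about 14 mm outward each, guiding the tray in.
- tray: Loose low blue stock tray, 160 x 160 mm outside, walls 28 mm high and 4 mm thick, floor 4 mm thick, about 0.3 kg. Origin: centre of its underside, pull not counted; z up, x points away from the pull. A wall across the middle (x = 0) makes two compartments. When its +x end meets the bay's stop the origin is 82 mm inside the mouth and only the pull sticks out; 3 mm play each side.
- tray_far (a point): Centre of the floor (4 mm above the underside) of the compartment away from the pull, 39 mm from the tray's origin along +x; 74 mm along x by 152 mm along y inside.
- tray_near (a point): Centre of the floor of the compartment beside the pull, 39 mm from the tray's origin along -x; 74 mm along x by 152 mm along y inside.
- tray_pull (a point): Centre of the tray's pull, 100 mm from the tray's origin along -x and 21 mm up: an upright block 16 mm thick along y, 40 mm long along x, from 6 to 36 mm above the bench, on the middle of the -x wall.
- knife: Parcel knife lying flat, about 90 g: black handle 105 mm long, 22 mm wide, 20 mm high, and a flat steel blade 55 mm long, 38 mm wide, 4 mm thick, its middle 10 mm above the underside. Origin on the underside below the handle; x points to the blade. Handle from x = -55 to +50 mm, blade on to +105 mm.
- knife_tip (a point): Middle of the blade's front edge: 105 mm ahead of the knife's origin along its x, 10 mm above the underside.
- holder: Knife holder fixed to the bench at the near left: aluminium base plate 6 mm thick, 70 mm wide, and at one end a grey slotted block 67 mm wide, 65 mm deep, 32 mm high. Origin on the bench below the slot's mouth; x points into the slot, z up. The plate reaches 120 mm before the mouth and carries the handle; stowed, the knife's origin is 50 mm before the mouth.
- holder_slot (a point): Middle of the slot's mouth, 16 mm above the bench. Slot 43 mm wide, from 11 to 22 mm above the bench, 60 mm deep; side lips reach 19 mm before the mouth, flaring about 9 mm outward each, up to 24 mm above the bench.
- bush0: Plain steel flanged bush, one of up to three alike (may be absent), about 90 g: round flange 42 mm diameter, 10 mm thick, at the bottom; round body 30 mm diameter above it; 38 mm tall in all; dark bore mark on top. Starts standing on the bench to the robot's right. Origin on its axis at mid-height, 19 mm above its underside; z along the axis, flange at -z.
- bush1: Plain steel flanged bush, one of up to three alike (may be absent), about 90 g: round flange 42 mm diameter, 10 mm thick, at the bottom; round body 30 mm diameter above it; 38 mm tall in all; dark bore mark on top. Starts standing on the bench to the robot's right. Origin on its axis at mid-height, 19 mm above its underside; z along the axis, flange at -z.
- bush2: Plain steel flanged bush, one of up to three alike (may be absent), about 90 g: round flange 42 mm diameter, 10 mm thick, at the bottom; round body 30 mm diameter above it; 38 mm tall in all; dark bore mark on top. Starts standing on the bench to the robot's right. Origin on its axis at mid-height, 19 mm above its underside; z along the axis, flange at -z.
- block0: Plain steel square clamp block, one of up to three alike (may be absent), about 100 g: 34 x 34 mm, 38 mm tall, dark round bore mark on top. Starts standing on the bench to the robot's right. Origin at its centre, 19 mm above its underside; z along the 38 mm height, x and y square to its sides.
- block1: Plain steel square clamp block, one of up to three alike (may be absent), about 100 g: 34 x 34 mm, 38 mm tall, dark round bore mark on top. Starts standing on the bench to the robot's right. Origin at its centre, 19 mm above its underside; z along the 38 mm height, x and y square to its sides.
- block2: Plain steel square clamp block, one of up to three alike (may be absent), about 100 g: 34 x 34 mm, 38 mm tall, dark round bore mark on top. Starts standing on the bench to the robot's right. Origin at its centre, 19 mm above its underside; z along the 38 mm height, x and y square to its sides.
- tape_roll: Bystander: cardboard-brown tape roll lying flat, 72 mm diameter, 25 mm high, on the near side of the bench between the delivery and the knife holder. Origin: centre of its underside.
- tape_measure: Bystander: yellow tape measure 62 x 40 x 58 mm high at the back. Origin: centre of its underside.
- mug: Bystander: white mug 80 mm diameter, 90 mm high at the back. Origin: centre of its underside.
- small_carton: Bystander: small closed carton 75 x 110 x 60 mm high at the back. Origin: centre of its underside.
- cleaner: Bystander: white bottle 56 mm diameter, 130 mm high, at the near right. Origin: centre of its underside.
Mind the look-alikes: they are no part of the job. Leave any green look-alike of the bush0 alone. What is shaped like the bush2 but blue is not meant.

How it is judged:
On the way, in this order (a step that is already met when the one before it is completed fails the run):
1. every part lies in its own compartment of the tray (x of bush0 in the frame of tray between 0.004 and 0.076 m and y of bush0 in the frame of tray between -0.076 and 0.076 m and z of bush0 in the frame of tray between 0.01 and 0.033 m and x of bush1 in the frame of tray between 0.004 and 0.076 m and y of bush1 in the frame of tray between -0.076 and 0.076 m and z of bush1 in the frame of tray between 0.01 and 0.033 m and x of bush2 in the frame of tray between 0.004 and 0.076 m and y of bush2 in the frame of tray between -0.076 and 0.076 m and z of bush2 in the frame of tray between 0.01 and 0.033 m and x of block0 in the frame of tray between -0.076 and -0.004 m and y of block0 in the frame of tray between -0.076 and 0.076 m and z of block0 in the frame of tray between 0.01 and 0.033 m and x of block1 in the frame of tray between -0.076 and -0.004 m and y of block1 in the frame of tray between -0.076 and 0.076 m and z of block1 in the frame of tray between 0.01 and 0.033 m and x of block2 in the frame of tray between -0.076 and -0.004 m and y of block2 in the frame of tray between -0.076 and 0.076 m and z of block2 in the frame of tray between 0.01 and 0.033 m), for 0.2 s.
2. the loaded tray is fully home in the empty bay (all of step 1 and x of tray in the frame of rack between 0.076 and 0.09 m and y of tray in the frame of rack between -0.009 and 0.009 m and angle between the x axis of tray and the x axis of rack, either way round below 0.06 rad and angle between tray's own z axis and vertical below 0.05 rad), for 0.2 s.
At the end, for the whole second after the job is handed in: Every part rests in its own compartment (centre between its walls, under 33 mm up); the tray is square in the empty bay, within 6 mm of its stop; the knife lies flat in its holder, blade in, handle within 10 mm of the block; all at rest (all of step 2 and x of knife_tip in the frame of holder between 0.045 and 0.064 m and y of knife_tip in the frame of holder between -0.01 and 0.01 m and z of knife_tip in the frame of holder between 0.008 and 0.024 m and angle between the x axis of knife and the x axis of holder, either way round below 0.15 rad and angle between knife's own z axis and vertical below 0.15 rad and linear speed of each of bush0, bush1, bush2, block0, block1, block2, tray, knife below 0.02 m/s); the robot touches nothing.
It fails at once if another thing on the bench was pushed more than 40 mm or knocked over (distance of any of tape_roll, tape_measure, mug, small_carton, cleaner from where it was at the start of the episode above 0.04 m or angle between any of tape_roll, tape_measure, mug, small_carton, cleaner's own z axis and vertical above 0.5 rad).
Of bush0, bush1, bush2, block0, block1, block2 only 4 to 6 are there at a start; the rules pass over those that are not, and their reading is None.
At some moment in a run one of bush0, bush1, bush2, block0, block1, block2, knife may be knocked a few centimetres aside while the robot is not near it.
Once in a run the grip may slacken for a moment while it holds something.
It also fails if it takes over 208 s, if anything falls off the work surface, if the arm or the gripper's body presses on something with over 40 N, if the wrist force passes 120 N, or if a joint passes its speed limit or range.

## Robot

A 6-joint arm with a two-finger parallel gripper is mounted at the origin on the work surface. World frame = base frame: x ahead of the robot, y to its left, z up, the work surface at z = 0. Lengths are in m, angles in rad, forces in N, time in s.
With the tool pointing down it reaches from about 0.35 to 0.85 m from the base axis. Payload 8.1 kg.
Tool frame: the origin (TCP) lies midway between the tips of the shut fingers; the grasp point (between the pads) lies robot.grasp_offset behind it (robot.grasp_offset is the distance from the TCP to the grasp point, in m); z points along the fingers, y is the direction in which the jaws open and shut (so a half turn about z gives the same grasp; the last joint's range is limited). The gripper opens to 93 mm and grips with 3 to 60 N. Pads are 15 mm wide; open, the fingers measure 128 mm over their backs; the gripper's body (75 mm by 188 mm) begins 65 mm behind the grasp point.
Start: joints at [1.044, 0.13, 1.488, -0, 1.523, -0.085], TCP at [0.257, 0.542, 0.192] pointing down, gripper open.
Joint ranges: [-2.96, 2.96], [-0.89, 2.26], [0.02, 2.5], [-1.34, 4.48], [0, 2.73], [-2.66, 2.66]. Speed limits (rad/s): [2.39, 2.39, 2.79, 3.14, 3.14, 3.14].

## Interface

Orientations are given as a rotation vector (axis times angle).
In Python, from plant import robot gives the robot as it stands.
- The arm moves only by the shell command python3 -m handwheel 'ROWS' [OPENING] [FORCE]. ROWS is text: rows parted by semicolons, each of 6 numbers parted by spaces: the shift along the world's x, y, z each as a share of 0.3 m, from -1 to 1, then the turn, a rotation vector about the world's x, y, z each as a share of 45 degrees, from -1 to 1. A call has 1 to 5 rows; each row is the pose to reach, as a shift and turn from the pose commanded when the call began; what a row does not reach only later rows make up. A row lasts 1/10 s, in which the tool goes at most 50 mm and 8.59 degrees, less where a joint would pass 70% of its speed; a pose out of reach is approached as far as the arm can. A call with a number of a shift or a turn outside -1 to 1 is refused whole. A call with a gripper value outside its range is refused whole. OPENING is the closure, from -1 (fully open) to 1 (shut), set as the call begins (- or left out, the last holds). The fingers move at their own pace and stop on an object; FORCE is the grip in N (left out, the last holds). Time passes only in rows, so rows that repeat a pose let the fingers close. It gives the time, the measured TCP pose, the force and the opening at its end, in the units of the state.
- robot.read_state(): the state, without advancing time (a new reading comes with each control period).
- robot.read_camera(name): name is "scene" or "top" or "wrist"; returns (picture, depth): 400x640x3 uint8, red, green, blue; 400x640 float32, m along the optical axis (not along the pixel's ray), 0 where there is no reading.
- robot.camera_model(name): a dict with "camera_matrix" (3x3 intrinsics, pixels), "pose" (4x4, takes a point from camera to world coordinates); the wrist camera has in their place "tool_from_camera" (4x4, takes a point from camera to tool coordinates, whose origin is the TCP and whose axes are the flange's). Camera axes: x right, y down, z forward; pixel columns grow to the right and rows downward; lengths in m; the calibration is good to about 2 mm. A picture is of the moment at which its call begins: read the wrist's pose just before it. camera_model takes no time and is no camera call.
- robot.close_job(): hands the job in, once; it reports no verdict.
Trained networks look in the newest picture that a camera, given by its name, has taken for a name from the list of things; names that differ only in an ending like _2 or _b are one class to them, and where a whole thing is asked for, a point or a joint stands for the part that bears it (a point fixed in the world has none). Each returns a list of dicts, best first, with "conf" (0 to 1); they miss things now and then, are a little off and sometimes report something else, mostly with a low value. They report only what shows in the picture. A call takes as long as a camera call. They do not tell look-alikes from the thing itself.
- robot.look_for(camera, query): "rect" ([centre column, centre row, width, height] in pixels, round what is visible of it).
- robot.silhouettes(camera, query): "pixels" (400x640 bool, what is visible of it) and "rect" ([centre column, centre row, width, height] in pixels, round what is visible of it).
- robot.tip_of(camera, query): "at" ([row, column] in pixels: a listed point, or the origin of a listed thing).
The state is a dict: "t": time; "q": joint angles; "dq": joint speeds; "joint_torque": joint torques, N m; "tool_pos": TCP position; "orientation": TCP orientation; "force": force on the tool from outside, world axes, zero at the start; "wrist_torque": the same for the moment, N m; "opening": finger opening in m.
Only numpy, scipy, OpenCV 4.12 (cv2) and the standard library are available. Lean on these libraries where they do the work, as an engineer would, in place of code of your own. Each camera call takes 0.05 s, during which the arm holds its last target.

## Working session

There is one attempt and no reset: what is moved stays moved. The work goes in short steps, Python scripts to look and compute and a shell command to move; the robot and the scene stay as the last step left them, time stands still between calls to the robot, and variables do not carry over. Pictures are saved under pics/ and viewed, and the job is handed in when it is done.

```bash
ls; mkdir -p pics; python3 - <<'E'
from plant import robot
import cv2,numpy as np
s=robot.read_state();print(s['t'],s['tool_pos'],s['orientation'],s['opening'],robot.grasp_offset)
for n in ['scene','top']:
    p,d=robot.read_camera(n);cv2.imwrite(f'pics/{n}0.png',cv2.cvtColor(p,cv2.COLOR_RGB2BGR));np.save(f'pics/{n}0d.npy',d)
    m=robot.camera_model(n);print(n,np.round(m['camera_matrix'],1).tolist(),np.round(m['pose'],3).tolist())
print(robot.camera_model('wrist'))
E
```

```text
pics
0.0 [0.25619117 0.5418674  0.19058903] [-6.88204302e-01 -3.06471439e+00  2.78186229e-03] 0.09298870337852738 0.0188
scene [[507.9, 0.0, 319.3], [0.0, 507.9, 199.8], [0.0, 0.0, 1.0]] [[0.477, 0.569, -0.67, 1.501], [0.879, -0.301, 0.37, -0.56], [0.009, -0.765, -0.644, 0.952], [0.0, 0.0, 0.0, 1.0]]
top [[483.8, 0.0, 322.3], [0.0, 483.8, 197.4], [0.0, 0.0, 1.0]] [[-0.026, -0.994, 0.106, 0.432], [-1.0, 0.025, -0.009, -0.035], [0.006, -0.106, -0.994, 1.204], [0.0, 0.0, 0.0, 1.0]]
{'camera_matrix': array([[283.56486663,   0.        , 321.12044335],
       [  0.        , 283.56486663, 199.9071775 ],
       [  0.        ,   0.        ,   1.        ]]), 'tool_from_camera': array([[ 5.01737652e-04, -9.63528556e-01, -2.67605065e-01,
         7.49588072e-02],
       [ 9.99999173e-01,  1.66442566e-04,  1.27563008e-03,
        -4.63684874e-05],
       [-1.18456514e-03, -2.67605484e-01,  9.63527842e-01,
        -1.92921828e-01],
       [ 0.00000000e+00,  0.00000000e+00,  0.00000000e+00,
         1.00000000e+00]])}
```

View pics/top0.png

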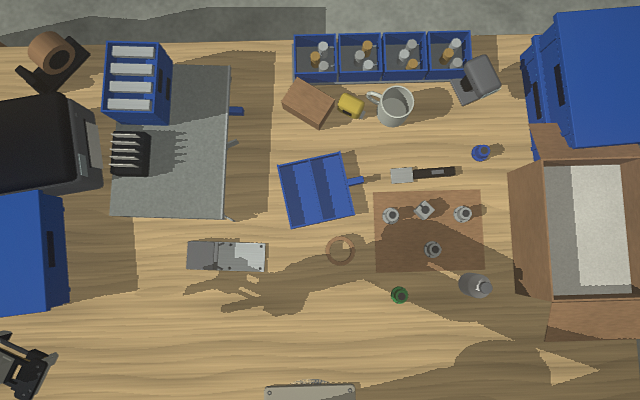

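View pics/scene0.png

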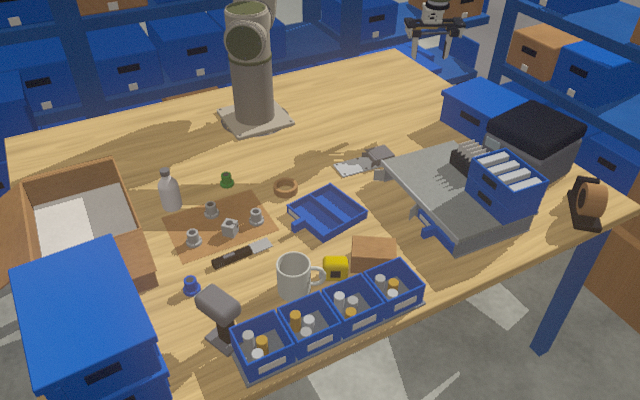

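The top view shows the tray at (317,189), the knife at (420,173), the holder at (227,256) and the rack mouth at x≈228. Part candidates are (391,215), (425,210), (463,214) and (432,249). Blue (481,152) and green (400,295) are look-alikes. I'll confirm in an enlarged crop and measure.

```bash
cat > h.py <<'E'
from plant import robot
import cv2,numpy as np
from scipy.spatial.transform import Rotation as R
def cloud(n,d):
    m=robot.camera_model(n);K=m['camera_matrix']
    if n=='wrist':
        s=robot.read_state();T=np.eye(4);T[:3,:3]=R.from_rotvec(s['orientation']).as_matrix();T[:3,3]=s['tool_pos'];T=T@m['tool_from_camera']
    else: T=np.array(m['pose'])
    v,u=np.mgrid[:400,:640]
    P=np.stack([(u-K[0,2])/K[0,0]*d,(v-K[1,2])/K[1,1]*d,d],-1)
    return P@T[:3,:3].T+T[:3,3]
def save(name,p): cv2.imwrite(f'pics/{name}.png',cv2.cvtColor(p,cv2.COLOR_RGB2BGR))
def grab(n):
    p,d=robot.read_camera(n);return p,d,cloud(n,d)
E
python3 - <<'E'
from h import *
p=cv2.imread('pics/top0.png');d=np.load('pics/top0d.npy');W=cloud('top',d)
cv2.imwrite('pics/crop0.png',cv2.resize(p[135:310,270:500],None,fx=3.4,fy=3.4,interpolation=cv2.INTER_CUBIC))
for u,v in [(391,215),(425,210),(463,214),(432,249),(481,152),(400,295),(340,250),(317,189),(300,230),(360,240)]: print(u,v,W[v,u].round(3))
for q in ['bush0','block0','tray','tray_pull','knife','knife_tip','holder','holder_slot','rack','bay_stop']:
    try:
        for r in robot.tip_of('top',q)[:7]:
            a=r['at'];print(q,round(r['conf'],2),np.round(a,1).tolist(),W[int(round(a[0])),int(round(a[1]))].round(3))
    except Exception as e: print(q,e)
E
```

```text
391 215 [ 0.432 -0.035  1.204]
425 210 [ 0.519 -0.293  0.038]
463 214 [ 0.507 -0.384  0.042]
432 249 [ 0.425 -0.306  0.036]
481 152 [ 0.658 -0.438  0.038]
400 295 [ 0.318 -0.224  0.037]
340 250 [ 0.428 -0.086  0.002]
317 189 [ 0.581 -0.033  0.001]
300 230 [0.48  0.012 0.001]
360 240 [ 0.451 -0.137 -0.   ]
bush0 0.81 [217.2, 464.8] [ 0.5   -0.391  0.032]
bush0 0.76 [153.0, 482.5] [ 0.655 -0.439  0.041]
bush0 0.75 [215.4, 389.6] [ 0.509 -0.208  0.04 ]
bush0 0.74 [295.8, 399.1] [ 0.316 -0.221  0.038]
bush0 0.67 [247.0, 431.6] [ 0.43  -0.305  0.041]
bush0 0.33 [180.7, 226.6] [ 0.608  0.193 -0.004]
block0 0.72 [210.2, 421.2] [ 0.519 -0.283  0.04 ]
tray 0.88 [188.4, 314.3] [ 0.584 -0.026  0.005]
tray_pull 0.87 [182.9, 355.0] [ 0.589 -0.126  0.039]
tray_pull 0.37 [193.5, 301.0] [0.57  0.007 0.002]
knife 0.86 [170.7, 433.7] [ 0.616 -0.324  0.023]
knife_tip 0.65 [253.9, 214.6] [0.426 0.216 0.031]
knife_tip 0.59 [176.1, 389.2] [ 0.61  -0.215  0.001]
holder 0.9 [254.0, 216.0] [0.426 0.214 0.03 ]
holder_slot 0.56 [253.4, 214.0] [0.429 0.218 0.031]
holder_slot 0.52 [212.3, 389.4] [ 0.516 -0.206  0.04 ]
rack 0.7 [178.2, 224.6] [0.606 0.185 0.061]
```

View pics/crop0.png

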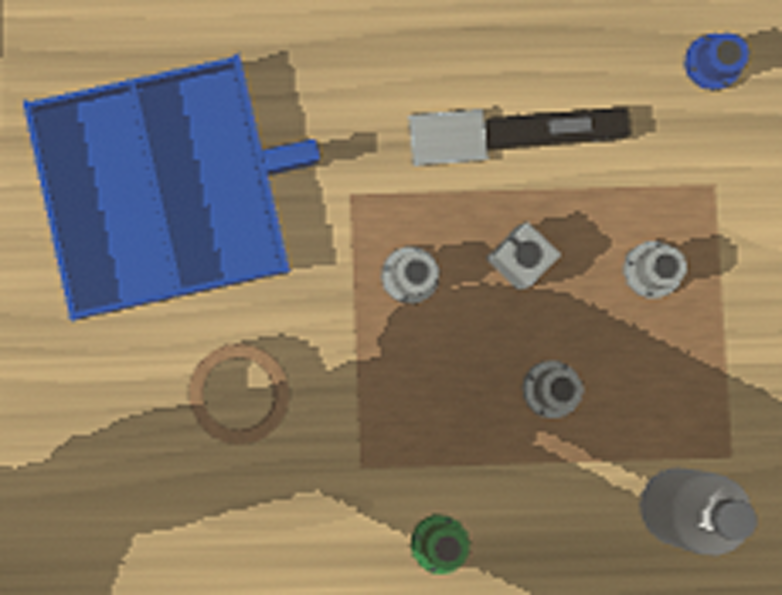

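Four parts are present: bushes A (391,215), C (463,214) and D (432,249), all plain grey steel with a flange, and block B (425,210), square grey. The blue one (481,152) and the green one (400,295) are look-alikes and stay put. Next I'll fit the geometry.

```bash
python3 - <<'E'
from h import *
p=cv2.imread('pics/top0.png');d=np.load('pics/top0d.npy');W=cloud('top',d)
a=cv2.resize(p[120:285,170:290],None,fx=4,fy=4,interpolation=cv2.INTER_CUBIC)
cv2.imwrite('pics/crop1.png',cv2.resize(p[80:285,95:290],None,fx=2.9,fy=2.9,interpolation=cv2.INTER_CUBIC))
v,u=np.mgrid[:400,:640]
def mod(c,r,zl,zh,name):
    m=(np.hypot(u-c[0],v-c[1])<r)&(W[...,2]>zl)&(W[...,2]<zh)&(d>0)
    P=W[m];print(name,len(P),P.mean(0).round(4), ((P.max(0)+P.min(0))/2).round(4),np.ptp(P,0).round(3));return P
for n,c in dict(A=(390,214),B=(425,210),C=(463,214),D=(432,248)).items():
    P=mod(c,14,0.033,0.048,n)
    if n=='B': print(cv2.minAreaRect((P[:,:2]*1000).astype(np.float32)))
# tray
b,g,r=[p[...,i].astype(int) for i in range(3)]
blue=(b>r+40)&(u>270)&(u<372)&(v>140)&(v<235)&(d>0)
P=W[blue&(W[...,2]>-0.005)&(W[...,2]<0.05)];print('tray',len(P),P.min(0),P.max(0))
T=W[blue&(W[...,2]>0.018)&(W[...,2]<0.034)&(u<352)]
print(cv2.minAreaRect((T[:,:2]*1000).astype(np.float32)),len(T))
T=W[blue&(W[...,2]>0.025)&(W[...,2]<0.045)&(u>354)];print('pull',len(T),T.mean(0).round(4),cv2.minAreaRect((T[:,:2]*1000).astype(np.float32)))
# knife
k=(u>385)&(u<465)&(v>160)&(v<186)&(d>0)&(W[...,2]>0.015)&(W[...,2]<0.03);P=W[k];print('knife handle',len(P),P.mean(0).round(4),cv2.minAreaRect((P[:,:2]*1000).astype(np.float32)))
k=(u>385)&(u<465)&(v>160)&(v<186)&(d>0)&(W[...,2]>0.006)&(W[...,2]<0.03);P=W[k];print('knife all',len(P),P.mean(0).round(4),cv2.minAreaRect((P[:,:2]*1000).astype(np.float32)))
# holder
h=(u>180)&(u<275)&(v>235)&(v<278)&(d>0)
P=W[h&(W[...,2]>0.027)&(W[...,2]<0.04)];print('block',len(P),P.mean(0).round(4),cv2.minAreaRect((P[:,:2]*1000).astype(np.float32)))
P=W[h&(W[...,2]>0.003)&(W[...,2]<0.04)];print('holder all',len(P),P.mean(0).round(4),cv2.minAreaRect((P[:,:2]*1000).astype(np.float32)))
# rack
h=(u>105)&(u<232)&(v>60)&(v<222)&(W[...,2]>0.064)&(W[...,2]<0.08)&(d>0)
P=W[h];print('rack top',len(P),P.mean(0).round(4),cv2.minAreaRect((P[:,:2]*1000).astype(np.float32)))
for vv in range(70,220,10):
    row=np.where(h[vv])[0]
    if len(row): print(vv,row.max(),W[vv,row.max()].round(3))
E
```

```text
A 115 [ 0.51   -0.2133  0.038 ] [ 0.5103 -0.2132  0.0396] [0.027 0.029 0.012]
B 197 [ 0.5204 -0.2932  0.038 ] [ 0.5203 -0.2937  0.0383] [0.046 0.045 0.01 ]
((520.3785400390625, -293.2817687988281), (32.845767974853516, 34.60319519042969), 43.52040481567383)
C 115 [ 0.5093 -0.3906  0.0383] [ 0.5093 -0.3906  0.039 ] [0.029 0.029 0.011]
D 122 [ 0.4239 -0.3125  0.0378] [ 0.4236 -0.3129  0.0389] [0.027 0.03  0.011]
tray 4265 [ 0.48445942 -0.14626395 -0.00497027] [0.67025803 0.06371123 0.0425061 ]
((578.2861328125, -34.148399353027344), (160.39566040039062, 170.72055053710938), 11.29751205444336) 560
pull 54 [ 0.5978 -0.1356  0.0361] ((598.1873168945312, -135.1049346923828), (14.732565879821777, 22.20439910888672), 13.923673629760742)
knife handle 393 [ 0.6135 -0.318   0.0199] ((609.7775268554688, -297.30194091796875), (31.295215606689453, 158.76625061035156), 1.215981364250183)
knife all 738 [ 0.6117 -0.2876  0.0159] ((613.0960083007812, -298.41021728515625), (183.15260314941406, 54.09375762939453), 86.82095336914062)
block 848 [0.4242 0.2465 0.0316] ((423.86395263671875, 243.22140502929688), (82.8415298461914, 66.77631378173828), 86.1334457397461)
holder all 2163 [0.4213 0.195  0.0164] ((419.6530456542969, 191.71615600585938), (230.15792846679688, 100.20062255859375), 88.49342346191406)
rack top 12366 [0.6718 0.2837 0.0716] ((701.772216796875, 312.7774658203125), (267.5635070800781, 373.079345703125), 86.94124603271484)
70 230 [0.87  0.171 0.065]
80 230 [0.845 0.171 0.065]
90 229 [0.82  0.174 0.065]
100 228 [0.793 0.175 0.074]
110 228 [0.77  0.176 0.066]
120 227 [0.744 0.178 0.072]
130 227 [0.721 0.179 0.066]
140 226 [0.695 0.18  0.073]
150 226 [0.672 0.181 0.067]
160 225 [0.648 0.183 0.07 ]
170 225 [0.624 0.184 0.066]
180 224 [0.599 0.185 0.073]
190 224 [0.577 0.187 0.065]
200 223 [0.552 0.188 0.072]
210 223 [0.529 0.189 0.066]
```

View pics/crop1.png

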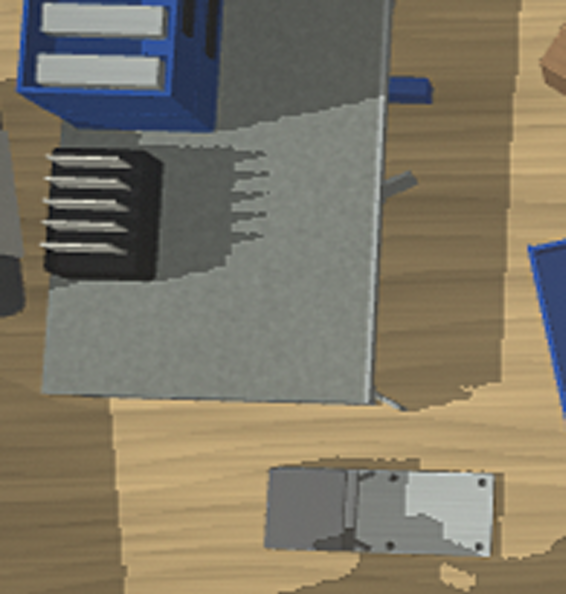

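```bash
cat >> h.py <<'E'
from scipy.optimize import minimize
def fit_tray(P,x0=(0.578,-0.034,np.radians(101))):
    "P: rim points (N,3)"
    def loc(q):
        c,s=np.cos(q[2]),np.sin(q[2]);D=P[:,:2]-np.array(q[:2]);return D@np.array([[c,-s],[s,c]])
    def cost(q):
        L=loc(q);x,y=L.T
        dx=np.minimum(np.abs(np.abs(x)-.078),np.abs(x));dx=np.hypot(dx,np.maximum(np.abs(y)-.08,0))
        dy=np.hypot(np.abs(np.abs(y)-.078),np.maximum(np.abs(x)-.08,0))
        return np.minimum(np.minimum(dx,dy),.006).mean()*1e3
    best=min((minimize(cost,np.array(x0)+o,method='Nelder-Mead',options=dict(initial_simplex=np.array(x0)+np.array(o)+np.array([[0,0,0],[.006,0,0],[0,.006,0],[0,0,.05]]),xatol=1e-5,fatol=1e-5)) for o in [(0,0,0),(.005,.005,0),(-.005,-.005,0),(.005,-.005,.03),(-.005,.005,-.03)]),key=lambda r:r.fun)
    return best.x,best.fun
def tray_from(p,W,d,box,x0):
    v,u=np.mgrid[:400,:640];q=p.astype(int)
    m=(q[...,2]>q[...,0]+35)&(u>box[0])&(u<box[1])&(v>box[2])&(v<box[3])&(d>0)&(W[...,2]>.02)&(W[...,2]<.034)
    return fit_tray(W[m],x0)
E
python3 - <<'E'
from h import *
p=cv2.cvtColor(cv2.imread('pics/top0.png'),cv2.COLOR_BGR2RGB);d=np.load('pics/top0d.npy');W=cloud('top',d)
q,f=tray_from(p,W,d,(270,356,140,235),(0.578,-0.034,np.radians(101)));print(q.round(4),np.degrees(q[2]),f)
c,s=np.cos(q[2]),np.sin(q[2]);Rm=np.array([[c,-s],[s,c]])
for n,l in dict(pull=(-.1,0),b1=(.039,-.05),b2=(.039,0),b3=(.039,.05),k=(-.039,0)).items(): print(n,(q[:2]+Rm@np.array(l)).round(4))
v,u=np.mgrid[:400,:640]
for n,(u0,u1,v0,v1,zl,zh) in dict(cleaner=(455,500,265,300,.05,.2),roll=(322,358,230,268,.015,.04),carton=(275,340,75,130,.05,.07),tm=(335,368,90,120,.045,.07),mug=(360,420,82,130,.075,.11)).items():
    m=(u>u0)&(u<u1)&(v>v0)&(v<v1)&(d>0)&(W[...,2]>zl)&(W[...,2]<zh);P=W[m];print(n,len(P),P.mean(0).round(3),P.min(0).round(3),P.max(0).round(3))
E
```

```text
[ 0.577  -0.0292  1.7667] 101.22198516480863 1.2193145135896135
pull [ 0.5964 -0.1273]
b1 [0.6184 0.0188]
b2 [0.5694 0.009 ]
b3 [ 0.5203 -0.0007]
k [ 0.5846 -0.0675]
cleaner 553 [ 0.34  -0.391  0.096] [ 0.311 -0.425  0.05 ] [ 0.365 -0.372  0.136]
roll 336 [ 0.427 -0.086  0.024] [ 0.392 -0.119  0.017] [ 0.462 -0.051  0.032]
carton 1430 [ 0.792 -0.017  0.059] [ 0.732 -0.093  0.05 ] [0.857 0.049 0.068]
tm 397 [ 0.782 -0.121  0.056] [ 0.756 -0.162  0.045] [ 0.812 -0.09   0.063]
mug 312 [ 0.777 -0.223  0.086] [ 0.735 -0.267  0.075] [ 0.815 -0.173  0.095]
```

```bash
python3 -m handwheel '0.2 -0.8 0 0 0 -0.95; 0.2 -0.8 0 0 0 -0.95; 0.2 -0.8 0 0 0 -0.95; 0.2 -0.8 0 0 0 -0.95; 0.2 -0.8 0 0 0 -0.95' -0.3 30
```

```text
t: 1.1
tool_pos: [0.3166, 0.3006, 0.1917]
orientation: [1.765, 2.598, 0.001]
force: [1.7, 0.1, 1.2]
opening: 0.0614
```

```bash
python3 -m handwheel '0.3 -0.8 0 0 0 -0.95; 0.3 -0.8 0 0 0 -0.95; 0.3 -0.8 0 0 0 -0.95; 0.3 -0.8 0 0 0 -0.95; 0.3 -0.8 0 0 0 -0.95'
```

```text
t: 1.6
tool_pos: [0.4047, 0.0664, 0.1921]
orientation: [2.591, 1.775, 0.002]
force: [1.2, 0.3, 0.3]
opening: 0.0604
```

```bash
python3 -m handwheel '0.35 -0.75 -0.1 0 0 -0.95; 0.35 -0.75 -0.1 0 0 -0.95; 0.35 -0.75 -0.1 0 0 -0.95; 0.35 -0.75 -0.1 0 0 -0.95; 0.35 -0.75 -0.1 0 0 -0.95'
```

```text
t: 2.1
tool_pos: [0.5099, -0.1588, 0.1616]
orientation: [3.06, 0.708, 0.001]
force: [0.5, -0.0, 0.2]
opening: 0.0607
```

```bash
cat > to.py <<'E'
import sys
from h import *
# usage: to.py x y z jawdeg
s=robot.read_state();Rm=R.from_rotvec(s['orientation']).as_matrix()
a=np.degrees(np.arctan2(Rm[1,1],Rm[0,1]))
x,y,z,j=map(float,sys.argv[1:5])
d=(np.array([x,y,z])-s['tool_pos'])/.3
t=(j-a+180)%360-180
print('t',round(s['t'],1),'pos',s['tool_pos'].round(4),'jaw',a.round(1),'q6',s['q'][5].round(2),'tilt',np.degrees(Rm[:2,2]).round(2),'| shift shares',d.round(3),'turn share',round(t/45,3))
E
python3 to.py 0.510 -0.2133 0.12 -79
python3 - <<'E'
from h import *
p,d,W=grab('wrist');save('w1',p)
E
```

```text
t 2.1 pos [ 0.5099 -0.1588  0.1616] jaw -63.9 q6 0.72 tilt [ 0.05 -0.01] | shift shares [ 0.    -0.182 -0.139] turn share -0.335
```

View pics/w1.png

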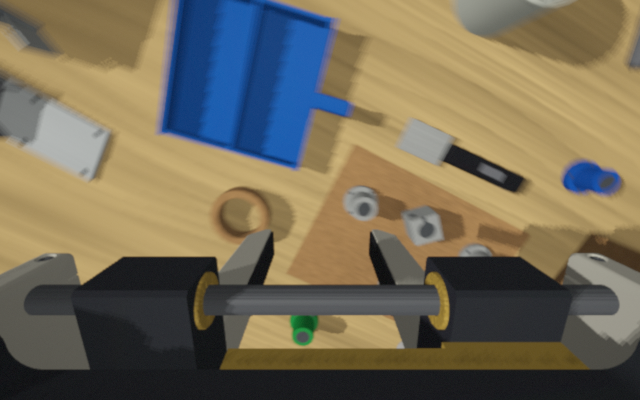

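The wrist view shows the tray at (245,80), bush A at (361,203), block B at (423,225) and the knife at (455,160), nothing moved.

```bash
python3 -m handwheel '0 -0.18 -0.2 0 0 -0.335; 0 -0.18 -0.3 0 0 -0.335; 0 -0.18 -0.4 0 0 -0.335; 0 -0.18 -0.455 0 0 -0.335;  0 -0.18 -0.455 0 0 -0.335' && python3 to.py 0.510 -0.2133 0.025 -79
```

```text
t: 2.65
tool_pos: [0.5064, -0.2094, 0.0215]
orientation: [-3.123, -0.31, 0.009]
force: [-0.8, 0.6, -0.9]
opening: 0.0603
t 2.6 pos [ 0.5064 -0.2094  0.0215] jaw -78.7 q6 0.89 tilt [-0.33  0.18] | shift shares [ 0.012 -0.013  0.012] turn share -0.008
```

```bash
python3 -m handwheel '0 0 0 0 0 0; 0 0 0 0 0 0; 0 0 0 0 0 0; 0 0 0 0 0 0; 0 0 0 0 0 0' 1 30
```

```text
t: 3.15
tool_pos: [0.5098, -0.2107, 0.026]
orientation: [3.125, 0.311, 0.002]
force: [0.1, -0.2, 0.3]
opening: 0.0248
```

```bash
python3 -m handwheel '0 0 0.1 0 0 0; 0 0 0.25 0 0 0; 0 0 0.25 0 0 0; 0 0 0.25 0 0 0' && python3 to.py 0.6184 0.0188 0.10 -79; python3 - <<'E'
from h import *
p,d,W=grab('wrist');save('w2',p)
E
```

```text
t: 3.55
tool_pos: [0.5106, -0.2113, 0.1021]
orientation: [3.124, 0.311, 0.005]
force: [0.4, 0.3, -0.2]
opening: 0.0004
t 3.5 pos [ 0.5106 -0.2113  0.1021] jaw -78.6 q6 0.89 tilt [ 0.2  -0.11] | shift shares [ 0.359  0.767 -0.007] turn share -0.008
```

View pics/w2.png

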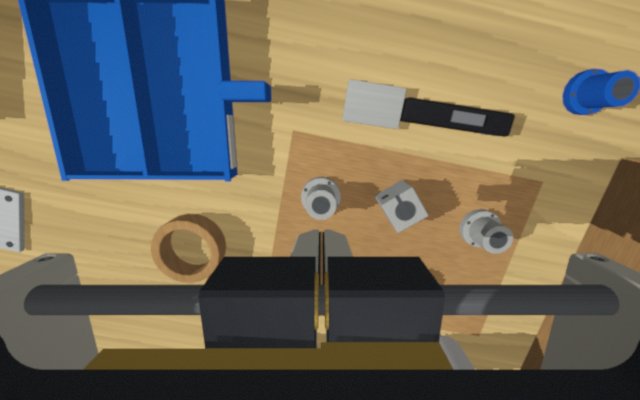

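It missed: the jaws shut empty and bush A is at (321,198), ahead of the fingers. I'll measure it again.

```bash
cat > parts.py <<'E'
from h import *
import sys
def steel(n):
    p,d,W=grab(n);save('cur_'+n,p)
    q=p.astype(int);m=(W[...,2]>.033)&(W[...,2]<.046)&(d>0)&(W[...,0]<.70)&(W[...,0]>.28)&(W[...,1]>-.5)&(W[...,1]<.1)
    c,l,st,ce=cv2.connectedComponentsWithStats(m.astype(np.uint8))
    for i in range(1,c):
        if st[i,4]<40: continue
        P=W[l==i];print(n,'px',ce[i].round(0),'n',len(P),'mean',P.mean(0).round(4),'mid',((P.max(0)+P.min(0))/2).round(4)[:2],'ext',np.ptp(P,0).round(3),'rgb',p[l==i].mean(0).astype(int),'ang',round(cv2.minAreaRect((P[:,:2]*1000).astype(np.float32))[2],1))
for n in sys.argv[1:]: steel(n)
E
python3 parts.py top wrist
```

```text
top px [484. 150.] n 116 mean [ 0.6619 -0.4444  0.0382] mid [ 0.6618 -0.4438] ext [0.029 0.029 0.012] rgb [ 66  79 119] ang 86.1
top px [355. 180.] n 88 mean [ 0.5959 -0.1265  0.0358] mid [ 0.5968 -0.1264] ext [0.019 0.039 0.008] rgb [ 59  88 154] ang 10.1
top px [435. 249.] n 122 mean [ 0.4244 -0.3124  0.038 ] mid [ 0.4247 -0.3129] ext [0.029 0.029 0.01 ] rgb [123 124 119] ang 74.0
top px [401. 296.] n 123 mean [ 0.3162 -0.2272  0.0381] mid [ 0.3158 -0.227 ] ext [0.029 0.028 0.009] rgb [ 72 109  75] ang 43.4
wrist px [625.  85.] n 959 mean [ 0.6591 -0.4386  0.0366] mid [ 0.6604 -0.4408] ext [0.03  0.028 0.006] rgb [ 47  80 132] ang 27.5
wrist px [244.  86.] n 924 mean [ 0.5952 -0.1252  0.0351] mid [ 0.5952 -0.1247] ext [0.022 0.041 0.005] rgb [ 34  97 176] ang 11.3
wrist px [408. 208.] n 1277 mean [ 0.5197 -0.2899  0.037 ] mid [ 0.5191 -0.2905] ext [0.046 0.046 0.006] rgb [138 140 136] ang 43.2
wrist px [323. 202.] n 766 mean [ 0.5092 -0.2108  0.0373] mid [ 0.5085 -0.2108] ext [0.03  0.029 0.007] rgb [133 134 132] ang 12.2
wrist px [501. 238.] n 741 mean [ 0.5083 -0.3871  0.0369] mid [ 0.5077 -0.3882] ext [0.03  0.03  0.006] rgb [113 114 111] ang 75.2
wrist px [461. 361.] n 221 mean [ 0.3628 -0.395   0.0396] mid [ 0.3611 -0.399 ] ext [0.008 0.033 0.013] rgb [118 116 112] ang 84.6
```

View pics/cur_top.png

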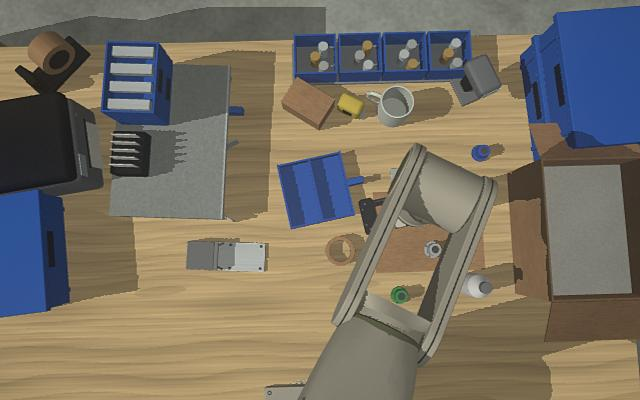

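```bash
python3 -m handwheel '0 0 0 0 0 0.77; 0 0 0 0 0 0.77; 0 0 0 0 0 0.77; 0 0 0 0 0 0.77; 0 0 -0.08 0 0 0.77' -0.3 30 && python3 -m handwheel '0 0 -0.1 0 0 0; 0 0 -0.19 0 0 0; 0 0 -0.21 0 0 0; 0 0 -0.21 0 0 0; 0 0 -0.21 0 0 0' && python3 to.py 0.509 -0.2115 0.0135 -44
```

```text
t: 4.2
tool_pos: [0.5109, -0.2114, 0.0778]
orientation: [2.886, 1.235, 0.004]
force: [0.3, -0.4, 0.4]
opening: 0.0359
t: 4.7
tool_pos: [0.5097, -0.2108, 0.014]
orientation: [2.891, 1.228, 0.001]
force: [0.1, 0.1, 0.0]
opening: 0.0605
t 4.7 pos [ 0.5097 -0.2108  0.014 ] jaw -44.0 q6 0.28 tilt [ 0.03 -0.02] | shift shares [-0.002 -0.002 -0.002] turn share -0.0
```

```bash
python3 -m handwheel '0 0 0 0 0 0; 0 0 0 0 0 0; 0 0 0 0 0 0; 0 0 0 0 0 0; 0 0 0 0 0 0' 1 35;python3 -m handwheel '0 0 0 0 0 0; 0 0 0 0 0 0' ; python3 -m handwheel '0 0 0.05 0 0 0; 0 0 0.2 0 0 0; 0 0 0.28 0 0 0; 0 0 0.28 0 0 0' && python3 to.py 0.6175 0.017 0.095 -44
```

```text
t: 5.2
tool_pos: [0.5094, -0.2106, 0.0134]
orientation: [2.891, 1.228, 0.0]
force: [-0.1, 0.1, -0.4]
opening: 0.0252
t: 5.4
tool_pos: [0.5092, -0.2106, 0.0131]
orientation: [-2.892, -1.228, 0.0]
force: [-0.5, 0.9, 0.1]
opening: 0.0087
t: 5.8
tool_pos: [0.5127, -0.2123, 0.1035]
orientation: [2.885, 1.225, 0.009]
force: [0.3, 0.1, -0.2]
opening: 0.0005
t 5.8 pos [ 0.5127 -0.2123  0.1035] jaw -44.0 q6 0.28 tilt [ 0.47 -0.24] | shift shares [ 0.349  0.764 -0.028] turn share -0.0
```

```bash
python3 parts.py wrist
```

```text
wrist px [308.  56.] n 159 mean [ 0.5915 -0.1125  0.0336] mid [ 0.5913 -0.1133] ext [0.016 0.018 0.002] rgb [ 30  89 164] ang 12.9
wrist px [323.  67.] n 141 mean [ 0.5943 -0.1277  0.0336] mid [ 0.5955 -0.1294] ext [0.014 0.02  0.002] rgb [ 32  89 164] ang 10.6
wrist px [335.  73.] n 64 mean [ 0.5986 -0.138   0.0336] mid [ 0.5984 -0.1366] ext [0.012 0.013 0.002] rgb [ 30  86 160] ang 16.5
wrist px [317. 203.] n 722 mean [ 0.5078 -0.2096  0.0351] mid [ 0.5076 -0.2099] ext [0.029 0.029 0.004] rgb [118 120 117] ang 47.4
wrist px [381. 246.] n 672 mean [ 0.5226 -0.2846  0.0348] mid [ 0.5218 -0.2852] ext [0.038 0.037 0.004] rgb [118 119 117] ang 45.4
wrist px [586. 251.] n 70 mean [ 0.667  -0.4325  0.0338] mid [ 0.6667 -0.434 ] ext [0.015 0.016 0.002] rgb [ 45  82 146] ang 46.0
wrist px [322. 324.] n 110 mean [ 0.4171 -0.3096  0.0354] mid [ 0.4177 -0.3099] ext [0.018 0.019 0.003] rgb [96 96 92] ang 45.9
wrist px [194. 332.] n 382 mean [ 0.3121 -0.2205  0.0358] mid [ 0.3129 -0.2226] ext [0.028 0.028 0.004] rgb [ 53 103  65] ang 46.4
```

View pics/cur_wrist.png

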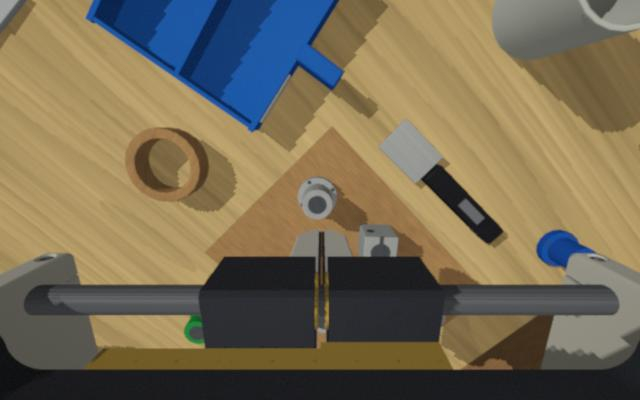

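```bash
python3 - <<'E'
from h import *
p,d,W=grab('wrist')
s=robot.read_state();Rm=R.from_rotvec(s['orientation']).as_matrix()
L=(W-s['tool_pos'])@Rm
for v in range(222,300,5): print(v,[ (u,d[v,u].round(3),L[v,u].round(3).tolist()) for u in (308,334)])
print(s['tool_pos'],s['force'],s['t'],s['opening'])
E
```

```text
222 [(308, np.float32(0.311), [-0.032, -0.015, 0.1]), (334, np.float32(0.31), [-0.032, 0.013, 0.099])]
227 [(308, np.float32(0.312), [-0.038, -0.015, 0.1]), (334, np.float32(0.313), [-0.038, 0.013, 0.101])]
232 [(308, np.float32(0.172), [0.009, -0.009, -0.032]), (334, np.float32(0.172), [0.009, 0.007, -0.032])]
237 [(308, np.float32(0.164), [0.01, -0.008, -0.04]), (334, np.float32(0.164), [0.01, 0.007, -0.04])]
242 [(308, np.float32(0.157), [0.01, -0.008, -0.048]), (334, np.float32(0.159), [0.009, 0.007, -0.046])]
247 [(308, np.float32(0.152), [0.009, -0.008, -0.053]), (334, np.float32(0.0), [0.074, -0.001, -0.193])]
252 [(308, np.float32(0.146), [0.009, -0.007, -0.06]), (334, np.float32(0.145), [0.01, 0.006, -0.06])]
257 [(308, np.float32(0.083), [0.036, -0.004, -0.117]), (334, np.float32(0.082), [0.036, 0.003, -0.118])]
262 [(308, np.float32(0.081), [0.035, -0.004, -0.12]), (334, np.float32(0.081), [0.036, 0.003, -0.12])]
267 [(308, np.float32(0.078), [0.036, -0.004, -0.123]), (334, np.float32(0.078), [0.036, 0.003, -0.123])]
272 [(308, np.float32(0.075), [0.036, -0.004, -0.126]), (334, np.float32(0.075), [0.036, 0.003, -0.126])]
277 [(308, np.float32(0.072), [0.036, -0.004, -0.128]), (334, np.float32(0.073), [0.036, 0.003, -0.128])]
282 [(308, np.float32(0.07), [0.036, -0.004, -0.131]), (334, np.float32(0.07), [0.036, 0.003, -0.131])]
287 [(308, np.float32(0.069), [0.035, -0.004, -0.132]), (334, np.float32(0.069), [0.036, 0.003, -0.132])]
292 [(308, np.float32(0.067), [0.035, -0.004, -0.134]), (334, np.float32(0.068), [0.035, 0.003, -0.133])]
297 [(308, np.float32(0.067), [0.034, -0.004, -0.135]), (334, np.float32(0.067), [0.034, 0.002, -0.135])]
[ 0.50998367 -0.21097616  0.09858167] [ 0.38509973 -0.63019778 -1.25953545] 5.9 0.00025003654681343397
```

```bash
python3 - <<'E'
from h import *
p,d,W=grab('wrist')
s=robot.read_state();Rm=R.from_rotvec(s['orientation']).as_matrix()
L=(W-s['tool_pos'])@Rm
m=(d>0)&(d<0.25);m[:200]=0
for u in range(290,356,4):
    v=np.where(m[:,u])[0].min();print(u,v,d[v,u].round(3),L[v,u].round(3))
cv2.imwrite('pics/tip.png',cv2.resize(cv2.cvtColor(p[180:270,270:370],cv2.COLOR_RGB2BGR),None,fx=6,fy=6))
E
```

```text
290 256 0.083 [ 0.036 -0.01  -0.117]
294 245 0.155 [ 0.009 -0.015 -0.05 ]
298 235 0.168 [ 0.009 -0.014 -0.036]
302 233 0.171 [ 0.009 -0.012 -0.034]
306 232 0.171 [ 0.01  -0.01  -0.033]
310 230 0.175 [ 0.009 -0.008 -0.029]
314 229 0.178 [ 0.009 -0.005 -0.027]
318 229 0.177 [ 0.009 -0.003 -0.027]
322 231 0.179 [ 0.007 -0.    -0.026]
326 229 0.178 [ 0.009  0.002 -0.027]
330 229 0.177 [ 0.009  0.005 -0.027]
334 231 0.173 [ 0.01   0.007 -0.031]
338 232 0.171 [ 0.01   0.01  -0.033]
342 233 0.171 [ 0.009  0.012 -0.034]
346 236 0.168 [ 0.008  0.014 -0.036]
350 247 0.152 [ 0.009  0.015 -0.053]
354 256 0.083 [ 0.036  0.009 -0.117]
```

View pics/tip.png

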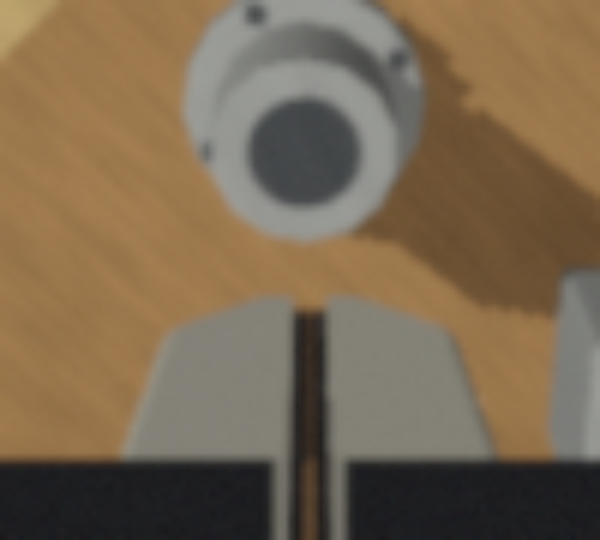

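The fingertips show at tool z ≈ −26 mm, so they sit about 26 mm above the reported TCP height. That explains both misses: the tips passed above the 38 mm bush. I'll go lower, watching the force.

```bash
python3 -m handwheel '0 0 0 0 0 0; 0 0 0 0 0 0; 0 0 0 0 0 0; 0 0 -0.1 0 0 0; 0 0 -0.2 0 0 0' -0.3 35 && python3 -m handwheel '0 0 -0.08 0 0 0; 0 0 -0.12 0 0 0; 0 0 -0.14 0 0 0; 0 0 -0.145 0 0 0; 0 0 -0.145 0 0 0' && python3 to.py 0.509 -0.2105 -0.01 -44
```

```text
t: 6.45
tool_pos: [0.5102, -0.2111, 0.0372]
orientation: [2.89, 1.227, 0.002]
force: [-0.3, -0.2, 0.6]
opening: 0.0356
t: 6.95
tool_pos: [0.51, -0.211, -0.0054]
orientation: [2.891, 1.227, 0.001]
force: [-0.5, 0.1, 0.9]
opening: 0.0604
t 7.0 pos [ 0.51   -0.211  -0.0054] jaw -44.0 q6 0.28 tilt [ 0.07 -0.04] | shift shares [-0.003  0.002 -0.015] turn share -0.0
```

```bash
python3 -m handwheel '0 0 -0.018 0 0 0; 0 0 -0.018 0 0 0' && python3 -m handwheel '0 0 0 0 0 0; 0 0 0 0 0 0; 0 0 0 0 0 0; 0 0 0 0 0 0; 0 0 0 0 0 0' 1 35 && python3 -m handwheel '0 0 0 0 0 0; 0 0 0 0 0 0'
```

```text
t: 7.15
tool_pos: [0.5095, -0.2107, -0.0115]
orientation: [2.891, 1.228, 0.001]
force: [0.6, 0.7, 0.1]
opening: 0.0602
t: 7.65
tool_pos: [0.5093, -0.2106, -0.0116]
orientation: [2.892, 1.228, 0.0]
force: [-0.4, -0.0, 0.5]
opening: 0.0293
t: 7.85
tool_pos: [0.5093, -0.2106, -0.0117]
orientation: [2.892, 1.228, 0.0]
force: [0.7, -1.0, 1.0]
opening: 0.0292
```

```bash
python3 -m handwheel '0 0 0.05 0 0 0; 0 0 0.2 0 0 0; 0 0 0.22 0 0 0; 0 0 0.22 0 0 0' && python3 to.py 0.615 0.019 0.055 -44
```

```text
t: 8.25
tool_pos: [0.5113, -0.2116, 0.0574]
orientation: [2.888, 1.226, 0.005]
force: [0.9, -0.5, -0.6]
opening: 0.0296
t 8.2 pos [ 0.5113 -0.2116  0.0574] jaw -44.0 q6 0.28 tilt [ 0.27 -0.14] | shift shares [ 0.346  0.769 -0.008] turn share -0.0
```

```bash
python3 -m handwheel '0.35 0.766 0 0 0 0; 0.35 0.766 0 0 0 0; 0.35 0.766 0 0 0 0; 0.35 0.766 0 0 0 0; 0.35 0.766 0 0 0 0' && python3 -m handwheel '0 0 0 0 0 0; 0 0 0 0 0 0; 0 0 0 0 0 0' && python3 to.py 0.615 0.019 -0.0065 -44; python3 parts.py wrist | head -3
```

```text
t: 8.75
tool_pos: [0.6125, 0.0187, 0.0527]
orientation: [-2.891, -1.227, 0.003]
force: [0.8, 0.1, -0.6]
opening: 0.0294
t: 9.05
tool_pos: [0.612, 0.0161, 0.0531]
orientation: [-2.891, -1.227, 0.003]
force: [-0.1, 0.6, -1.2]
opening: 0.0289
t 9.1 pos [0.612  0.0161 0.0531] jaw -44.0 q6 0.71 tilt [-0.13 -0.02] | shift shares [ 0.01   0.01  -0.199] turn share 0.0
```

View pics/cur_wrist.png

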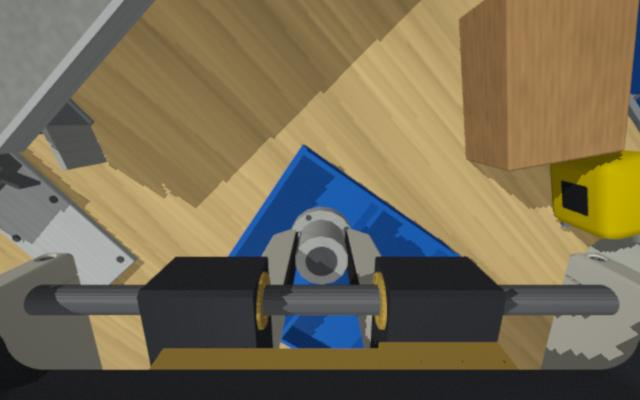

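Bush A is held at (320,255), above the tray's far corner. Lowering.

```bash
python3 -m handwheel '0.01 0.01 -0.08 0 0 0; 0.01 0.01 -0.15 0 0 0; 0.01 0.01 -0.18 0 0 0; 0.01 0.01 -0.195 0 0 0; 0.01 0.01 -0.195 0 0 0' && python3 to.py 0.615 0.019 -0.0065 -44
```

```text
t: 9.6
tool_pos: [0.6158, 0.0191, -0.0045]
orientation: [-2.892, -1.226, 0.001]
force: [-1.1, 0.5, -0.7]
opening: 0.0297
t 9.6 pos [ 0.6158  0.0191 -0.0045] jaw -44.1 q6 0.72 tilt [-0.04  0.  ] | shift shares [-0.003 -0.    -0.007] turn share 0.001
```

```bash
python3 -m handwheel '0 0 -0.007 0 0 0; 0 0 -0.007 0 0 0' && python3 -m handwheel '0 0 0 0 0 0; 0 0 0 0 0 0; 0 0 0 0 0 0' 0.15 && python3 -m handwheel '0 0 0.05 0 0 0; 0 0 0.15 0 0 0; 0 0 0.3 0 0 0; 0 0 0.35 0 0 0; 0 0 0.35 0 0 0'; python3 to.py 0.5685 0.0105 0.1 -44;python3 - <<'E'
from h import *
p,d,W=grab('top');save('t1',p[130:300,260:500].repeat(3,0).repeat(3,1))
E
```

```text
t: 9.8
tool_pos: [0.6169, 0.0196, -0.0054]
orientation: [2.891, 1.227, 0.002]
force: [-0.7, -0.4, 0.5]
opening: 0.0295
t: 10.1
tool_pos: [0.6165, 0.0199, -0.0059]
orientation: [2.891, 1.228, 0.001]
force: [-0.2, 0.0, 0.2]
opening: 0.0391
t: 10.6
tool_pos: [0.6194, 0.0197, 0.1039]
orientation: [2.888, 1.227, 0.012]
force: [0.9, 0.4, -0.3]
opening: 0.0394
t 10.6 pos [0.6194 0.0197 0.1039] jaw -44.0 q6 0.72 tilt [ 0.47 -0.02] | shift shares [-0.17  -0.031 -0.013] turn share -0.0
```

View pics/t1.png

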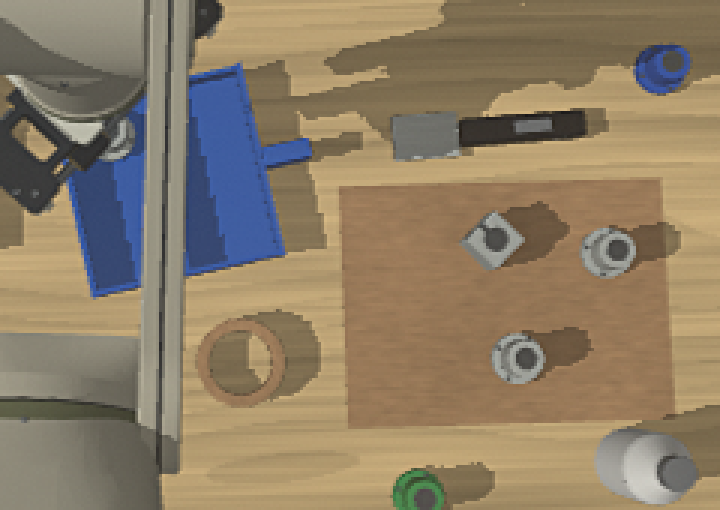

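Bush A sits in the far compartment (crop ≈(118,140)), with the other parts unmoved. Next is bush D.

```bash
python3 -m handwheel '-0.324 -0.55 0 0 0 0; -0.324 -0.55 0 0 0 0; -0.324 -0.55 0 0 0 0; -0.324 -0.55 0 0 0 0' -0.3 && python3 -m handwheel '-0.324 -0.55 0 0 0 0; -0.324 -0.55 0 0 0 0; -0.324 -0.55 0 0 0 0; -0.324 -0.55 0 0 0 0; -0.324 -0.55 0 0 0 0' && python3 parts.py wrist top;  python3 to.py 0.4235 -0.3105 -0.011 -44
```

```text
t: 11.05
tool_pos: [0.516, -0.1463, 0.0963]
orientation: [-2.89, -1.227, 0.005]
force: [-0.4, -0.3, 0.2]
opening: 0.0602
t: 11.55
tool_pos: [0.418, -0.3133, 0.0966]
orientation: [-2.893, -1.22, 0.004]
force: [-0.1, 0.8, -1.3]
opening: 0.0604
wrist px [389. 105.] n 1722 mean [ 0.5204 -0.2879  0.0379] mid [ 0.5205 -0.2884] ext [0.046 0.046 0.007] rgb [127 128 125] ang 43.8
wrist px [626. 119.] n 874 mean [ 0.6583 -0.4372  0.0372] mid [ 0.66 -0.44] ext [0.025 0.03  0.007] rgb [ 41  71 121] ang 62.8
wrist px [449. 194.] n 837 mean [ 0.5093 -0.3851  0.0376] mid [ 0.5092 -0.3863] ext [0.029 0.03  0.007] rgb [120 122 119] ang 71.8
wrist px [324. 197.] n 796 mean [ 0.4249 -0.3075  0.0378] mid [ 0.4246 -0.3077] ext [0.029 0.029 0.008] rgb [121 122 119] ang 83.1
wrist px [178. 211.] n 807 mean [ 0.3177 -0.2222  0.0378] mid [ 0.3165 -0.2222] ext [0.03  0.029 0.007] rgb [ 44 105  59] ang 9.9
top px [484. 150.] n 117 mean [ 0.6621 -0.444   0.0384] mid [ 0.6618 -0.4439] ext [0.028 0.029 0.011] rgb [ 66  79 118] ang 2.7
top px [296. 173.] n 115 mean [0.6161 0.0168 0.0413] mid [0.6171 0.0169] ext [0.03  0.029 0.013] rgb [118 119 115] ang 25.2
top px [355. 180.] n 95 mean [ 0.5964 -0.1269  0.036 ] mid [ 0.5957 -0.1266] ext [0.021 0.039 0.007] rgb [ 60  87 152] ang 12.3
top px [425. 210.] n 196 mean [ 0.5203 -0.2932  0.0381] mid [ 0.5205 -0.2933] ext [0.046 0.044 0.01 ] rgb [125 126 120] ang 42.3
top px [464. 212.] n 87 mean [ 0.511  -0.3876  0.0383] mid [ 0.5116 -0.3882] ext [0.024 0.023 0.01 ] rgb [113 114 109] ang 2.2
top px [434. 247.] n 71 mean [ 0.4286 -0.3101  0.0384] mid [ 0.4285 -0.3109] ext [0.021 0.028 0.011] rgb [113 114 109] ang 36.8
top px [401. 296.] n 131 mean [ 0.3163 -0.2267  0.0378] mid [ 0.3159 -0.2266] ext [0.028 0.029 0.009] rgb [ 73 108  73] ang 87.6
t 11.7 pos [ 0.4203 -0.31    0.0968] jaw -44.1 q6 0.04 tilt [-0.12  0.13] | shift shares [ 0.011 -0.002 -0.359] turn share 0.003
```

View pics/cur_wrist.png

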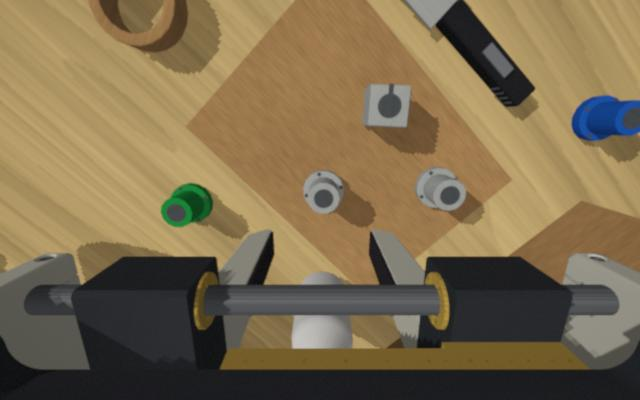

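Bush D (323,195) lies between the open fingers, and the cleaner behind is clear. Going down.

```bash
python3 -m handwheel '0.012 0 -0.15 0 0 0; 0.012 0 -0.28 0 0 0; 0.012 0 -0.34 0 0 0; 0.012 0 -0.36 0 0 0; 0.012 0 -0.36 0 0 0' && python3 -m handwheel '0 0 0 0 0 0; 0 0 0 0 0 0; 0 0 0 0 0 0; 0 0 0 0 0 0; 0 0 0 0 0 0' 1 35 && python3 to.py 0.5685 0.0105 0.05 -44
```

```text
t: 12.15
tool_pos: [0.4251, -0.3083, -0.0107]
orientation: [-2.888, -1.229, 0.002]
force: [1.0, 0.3, -0.4]
opening: 0.0603
t: 12.65
tool_pos: [0.4257, -0.3105, -0.0086]
orientation: [2.891, 1.227, 0.001]
force: [-0.8, 1.4, 3.3]
opening: 0.0295
t 12.7 pos [ 0.4257 -0.3105 -0.0086] jaw -44.0 q6 0.04 tilt [ 0.04 -0.04] | shift shares [0.476 1.07  0.195] turn share -0.0
```

```bash
python3 -m handwheel '0 0 0.05 0 0 0; 0 0 0.2 0 0 0; 0 0 0.21 0 0 0; 0 0 0.21 0 0 0' && python3 -m handwheel '0.238 0.535 0 0 0 0; 0.238 0.535 0 0 0 0; 0.238 0.535 0 0 0 0; 0.238 0.535 0 0 0 0' && python3 -m handwheel '0.238 0.535 0 0 0 0; 0.238 0.535 0 0 0 0; 0.238 0.535 0 0 0 0; 0.238 0.535 0 0 0 0; 0.238 0.535 0 0 0 0' && python3 -m handwheel '0 0 0 0 0 0; 0 0 0 0 0 0; 0 0 0 0 0 0' && python3 to.py 0.5685 0.0105 -0.0035 -44
```

```text
t: 13.05
tool_pos: [0.4267, -0.3114, 0.0563]
orientation: [2.888, 1.226, 0.003]
force: [-0.3, -0.1, -1.2]
opening: 0.0294
t: 13.45
tool_pos: [0.4964, -0.146, 0.0522]
orientation: [-2.888, -1.229, 0.002]
force: [-0.2, -0.5, -0.3]
opening: 0.0292
t: 13.95
tool_pos: [0.5678, 0.0143, 0.0522]
orientation: [-2.888, -1.233, 0.002]
force: [0.6, -0.9, -1.1]
opening: 0.0292
t: 14.25
tool_pos: [0.5674, 0.0096, 0.0532]
orientation: [-2.892, -1.225, 0.002]
force: [0.4, 0.5, -1.0]
opening: 0.0289
t 14.2 pos [0.5674 0.0096 0.0532] jaw -44.1 q6 0.7 tilt [-0.06 -0.01] | shift shares [ 0.004  0.003 -0.189] turn share 0.002
```

```bash
python3 -m handwheel '0.003 0.003 -0.08 0 0 0; 0.003 0.003 -0.15 0 0 0; 0.003 0.003 -0.18 0 0 0; 0.003 0.003 -0.19 0 0 0; 0.003 0.003 -0.192 0 0 0' && python3 -m handwheel '0 0 0 0 0 0; 0 0 0 0 0 0; 0 0 0 0 0 0' 0.15 && python3 -m handwheel '0 0 0.05 0 0 0; 0 0 0.15 0 0 0; 0 0 0.3 0 0 0; 0 0 0.35 0 0 0; 0 0 0.35 0 0 0'; python3 to.py 0.51 -0.387 0.1 -44
```

```text
t: 14.75
tool_pos: [0.5691, 0.0112, -0.0036]
orientation: [2.892, 1.227, 0.0]
force: [0.1, 0.3, -1.0]
opening: 0.0292
t: 15.05
tool_pos: [0.5699, 0.0116, -0.003]
orientation: [2.891, 1.228, 0.002]
force: [0.2, 0.1, 0.4]
opening: 0.0389
t: 15.55
tool_pos: [0.5722, 0.0115, 0.106]
orientation: [2.888, 1.227, 0.011]
force: [-0.6, 0.4, -0.3]
opening: 0.0394
t 15.6 pos [0.5722 0.0115 0.106 ] jaw -44.0 q6 0.7 tilt [ 0.45 -0.03] | shift shares [-0.207 -1.328 -0.02 ] turn share -0.0
```

```bash
python3 -m handwheel '-0.1 -0.66 0 0 0 0; -0.1 -0.66 0 0 0 0; -0.1 -0.66 0 0 0 0; -0.1 -0.66 0 0 0 0' -0.3 && python3 -m handwheel '-0.1 -0.66 0 0 0 0; -0.1 -0.66 0 0 0 0; -0.1 -0.66 0 0 0 0; -0.1 -0.66 0 0 0 0; -0.1 -0.66 0 0 0 0' && python3 -m handwheel '0 0 0 0 0 0; 0 0 0 0 0 0'; python3 parts.py wrist top;  python3 to.py 0.51 -0.3865 -0.010 -44
```

```text
t: 15.95
tool_pos: [0.5376, -0.1872, 0.0995]
orientation: [-2.89, -1.228, 0.002]
force: [0.5, 0.2, 0.2]
opening: 0.0598
t: 16.45
tool_pos: [0.5061, -0.3894, 0.0991]
orientation: [-2.895, -1.22, 0.004]
force: [-0.7, -0.2, -1.3]
opening: 0.0604
t: 16.65
tool_pos: [0.5087, -0.3827, 0.0997]
orientation: [-2.889, -1.227, 0.001]
force: [-0.4, 0.0, 0.5]
opening: 0.0603
wrist px [258. 122.] n 1585 mean [ 0.5202 -0.2906  0.0382] mid [ 0.5197 -0.2906] ext [0.046 0.047 0.008] rgb [126 128 125] ang 43.7
wrist px [493. 135.] n 991 mean [ 0.6608 -0.4411  0.038 ] mid [ 0.6612 -0.4423] ext [0.029 0.03  0.007] rgb [ 47  78 130] ang 47.6
wrist px [326. 207.] n 758 mean [ 0.5091 -0.3877  0.0381] mid [ 0.5088 -0.3883] ext [0.029 0.029 0.007] rgb [121 123 120] ang 45.6
wrist px [ 64. 223.] n 830 mean [ 0.3173 -0.2247  0.0378] mid [ 0.3156 -0.2242] ext [0.031 0.03  0.007] rgb [ 41 100  56] ang 51.2
top px [484. 150.] n 114 mean [ 0.6621 -0.4441  0.0385] mid [ 0.6617 -0.4442] ext [0.028 0.028 0.01 ] rgb [ 66  79 119] ang 81.5
top px [296. 173.] n 119 mean [0.6163 0.0166 0.0412] mid [0.6166 0.0169] ext [0.029 0.029 0.012] rgb [120 121 116] ang 43.6
top px [355. 180.] n 91 mean [ 0.5961 -0.1275  0.0361] mid [ 0.5966 -0.1265] ext [0.019 0.039 0.009] rgb [ 60  88 153] ang 10.6
top px [300. 193.] n 117 mean [0.5686 0.0074 0.0421] mid [0.569 0.007] ext [0.028 0.027 0.012] rgb [122 124 119] ang 87.2
top px [425. 209.] n 202 mean [ 0.5204 -0.2931  0.038 ] mid [ 0.5205 -0.2921] ext [0.046 0.044 0.012] rgb [126 126 120] ang 43.6
top px [401. 296.] n 128 mean [ 0.3161 -0.2269  0.0381] mid [ 0.3158 -0.227 ] ext [0.029 0.029 0.01 ] rgb [ 74 109  74] ang 85.6
t 16.8 pos [ 0.5093 -0.3824  0.1005] jaw -43.9 q6 0.04 tilt [-0.04  0.05] | shift shares [ 0.002 -0.014 -0.368] turn share -0.002
```

View pics/cur_wrist.png

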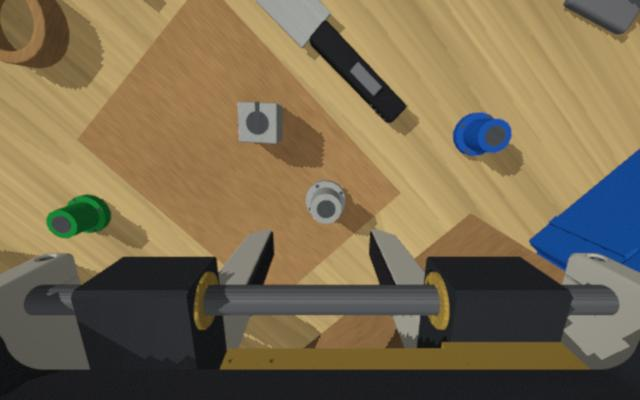

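```bash
python3 - <<'E'
from h import *
d=np.load('pics/top0d.npy');W=cloud('top',d)
m=(d>0)&(W[...,1]<-.43)&(W[...,1]>-.56)&(W[...,0]>.35)&(W[...,0]<.8)&(W[...,2]>.03)
for x in np.arange(.35,.8,.03):
    k=m&(abs(W[...,0]-x)<.015);print(x.round(2),[(y.round(3),W[k&(abs(W[...,1]-y)<.006)][:,2].max().round(3)) for y in np.arange(-.55,-.43,.012) if (k&(abs(W[...,1]-y)<.006)).any()])
E
```

```text
0.35 [(np.float64(-0.55), np.float64(0.118)), (np.float64(-0.514), np.float64(0.192))]
0.38 [(np.float64(-0.55), np.float64(0.119)), (np.float64(-0.514), np.float64(0.196))]
0.41 [(np.float64(-0.55), np.float64(0.119)), (np.float64(-0.514), np.float64(0.194))]
0.44 [(np.float64(-0.55), np.float64(0.118)), (np.float64(-0.514), np.float64(0.193))]
0.47 [(np.float64(-0.55), np.float64(0.122)), (np.float64(-0.514), np.float64(0.193))]
0.5 [(np.float64(-0.55), np.float64(0.119)), (np.float64(-0.514), np.float64(0.193))]
0.53 [(np.float64(-0.55), np.float64(0.119)), (np.float64(-0.514), np.float64(0.192))]
0.56 [(np.float64(-0.55), np.float64(0.121)), (np.float64(-0.514), np.float64(0.194))]
0.59 [(np.float64(-0.55), np.float64(0.118)), (np.float64(-0.514), np.float64(0.194))]
0.62 [(np.float64(-0.55), np.float64(0.196)), (np.float64(-0.538), np.float64(0.192)), (np.float64(-0.526), np.float64(0.192)), (np.float64(-0.514), np.float64(0.191))]
0.65 [(np.float64(-0.55), np.float64(0.182)), (np.float64(-0.538), np.float64(0.182)), (np.float64(-0.526), np.float64(0.18)), (np.float64(-0.514), n
[... 204 characters left out ...]
8), np.float64(0.165)), (np.float64(-0.526), np.float64(0.162)), (np.float64(-0.514), np.float64(0.164)), (np.float64(-0.454), np.float64(0.041)), (np.float64(-0.442), np.float64(0.042)), (np.float64(-0.43), np.float64(0.043))]
0.71 [(np.float64(-0.55), np.float64(0.146)), (np.float64(-0.538), np.float64(0.148)), (np.float64(-0.526), np.float64(0.147)), (np.float64(-0.514), np.float64(0.147))]
0.74 []
0.77 [(np.float64(-0.454), np.float64(0.127)), (np.float64(-0.442), np.float64(0.129)), (np.float64(-0.43), np.float64(0.131))]
0.8 [(np.float64(-0.466), np.float64(0.128)), (np.float64(-0.454), np.float64(0.135)), (np.float64(-0.442), np.float64(0.135)), (np.float64(-0.43), np.float64(0.134))]
```

Bush C is at (326,205), with 30 mm clearance to the carton wall.

```bash
python3 -m handwheel '0 -0.014 -0.15 0 0 0; 0 -0.014 -0.28 0 0 0; 0 -0.014 -0.35 0 0 0; 0 -0.014 -0.37 0 0 0; 0 -0.014 -0.37 0 0 0' && python3 -m handwheel '0 0 0 0 0 0; 0 0 0 0 0 0; 0 0 0 0 0 0; 0 0 0 0 0 0; 0 0 0 0 0 0' 1 35 && python3 to.py 0.5225 0.0015 0.05 -44
```

```text
t: 17.25
tool_pos: [0.509, -0.3868, -0.0107]
orientation: [-2.889, -1.229, 0.001]
force: [0.0, 0.1, 0.0]
opening: 0.0604
t: 17.75
tool_pos: [0.5095, -0.3886, -0.0091]
orientation: [2.891, 1.227, 0.001]
force: [-1.1, 0.5, 3.5]
opening: 0.0292
t 17.8 pos [ 0.5095 -0.3886 -0.0091] jaw -44.0 q6 0.04 tilt [ 0.05 -0.04] | shift shares [0.043 1.3   0.197] turn share -0.0
```

```bash
python3 -m handwheel '0 0 0.05 0 0 0; 0 0 0.2 0 0 0; 0 0 0.21 0 0 0; 0 0 0.21 0 0 0' && python3 -m handwheel '0.02 0.65 0 0 0 0; 0.02 0.65 0 0 0 0; 0.02 0.65 0 0 0 0; 0.02 0.65 0 0 0 0' && python3 -m handwheel '0.022 0.65 0 0 0 0; 0.022 0.65 0 0 0 0; 0.022 0.65 0 0 0 0; 0.022 0.65 0 0 0 0; 0.022 0.65 0 0 0 0' && python3 -m handwheel '0 0 0 0 0 0; 0 0 0 0 0 0; 0 0 0 0 0 0' && python3 to.py 0.5225 0.0015 -0.0035 -44
```

```text
t: 18.15
tool_pos: [0.5106, -0.3897, 0.0563]
orientation: [2.888, 1.226, 0.003]
force: [-0.6, 0.1, -1.6]
opening: 0.0294
t: 18.55
tool_pos: [0.5136, -0.1906, 0.0515]
orientation: [-2.89, -1.226, 0.003]
force: [-0.1, 0.3, -1.0]
opening: 0.0292
t: 19.05
tool_pos: [0.5202, 0.007, 0.0518]
orientation: [-2.886, -1.234, 0.002]
force: [0.6, -0.3, -1.8]
opening: 0.0291
t: 19.35
tool_pos: [0.5215, 0.0003, 0.0527]
orientation: [-2.893, -1.225, 0.001]
force: [0.3, -0.9, -1.3]
opening: 0.0297
t 19.4 pos [5.215e-01 3.000e-04 5.270e-02] jaw -44.1 q6 0.67 tilt [-0.04 -0.01] | shift shares [ 0.003  0.004 -0.187] turn share 0.002
```

```bash
python3 -m handwheel '0.003 0.003 -0.08 0 0 0; 0.003 0.003 -0.15 0 0 0; 0.003 0.003 -0.18 0 0 0; 0.003 0.003 -0.19 0 0 0; 0.003 0.003 -0.192 0 0 0' && python3 -m handwheel '0 0 0 0 0 0; 0 0 0 0 0 0; 0 0 0 0 0 0' 0.15 && python3 -m handwheel '0 0 0.05 0 0 0; 0 0 0.15 0 0 0; 0 0 0.3 0 0 0; 0 0 0.35 0 0 0; 0 0 0.35 0 0 0'; python3 to.py 0.52 -0.291 0.1 -46.5
```

```text
t: 19.85
tool_pos: [0.5227, 0.002, -0.0043]
orientation: [-2.892, -1.226, 0.0]
force: [-0.4, 0.3, -0.8]
opening: 0.0292
t: 20.15
tool_pos: [0.5234, 0.0026, -0.0037]
orientation: [2.891, 1.228, 0.002]
force: [0.7, 0.6, -0.4]
opening: 0.0395
t: 20.65
tool_pos: [0.5256, 0.0025, 0.1051]
orientation: [2.888, 1.227, 0.011]
force: [0.2, -0.6, -0.2]
opening: 0.0395
t 20.6 pos [0.5256 0.0025 0.1051] jaw -44.0 q6 0.67 tilt [ 0.44 -0.04] | shift shares [-0.019 -0.978 -0.017] turn share -0.056
```

```bash
python3 -m handwheel '-0.009 -0.486 0 0 0 -0.056; -0.009 -0.486 0 0 0 -0.056; -0.009 -0.486 0 0 0 -0.056; -0.009 -0.486 0 0 0 -0.056' -0.3 && python3 -m handwheel '-0.009 -0.486 0 0 0 0; -0.009 -0.486 0 0 0 0; -0.009 -0.486 0 0 0 0; -0.009 -0.486 0 0 0 0; -0.009 -0.486 0 0 0 0' && python3 -m handwheel '0 0 0 0 0 0; 0 0 0 0 0 0'; python3 parts.py wrist top;  python3 to.py 0.5202 -0.2915 -0.010 -46.5
```

```text
t: 21.05
tool_pos: [0.5185, -0.1478, 0.0991]
orientation: [2.92, 1.157, -0.003]
force: [-0.0, 0.8, 0.8]
opening: 0.06
t: 21.55
tool_pos: [0.5163, -0.2886, 0.0988]
orientation: [-2.917, -1.16, 0.002]
force: [-0.1, 0.2, -0.1]
opening: 0.0603
t: 21.75
tool_pos: [0.5173, -0.2871, 0.1]
orientation: [-2.916, -1.166, 0.0]
force: [0.2, -0.5, 0.2]
opening: 0.0605
wrist px [252.   7.] n 497 mean [ 0.5955 -0.1356  0.0357] mid [ 0.5965 -0.1315] ext [0.021 0.029 0.005] rgb [ 26  80 151] ang 12.1
wrist px [326. 203.] n 1281 mean [ 0.5201 -0.2905  0.0379] mid [ 0.5197 -0.2905] ext [0.046 0.045 0.007] rgb [124 125 122] ang 43.5
wrist px [546. 206.] n 849 mean [ 0.6606 -0.4411  0.0377] mid [ 0.661  -0.4425] ext [0.029 0.03  0.007] rgb [ 43  75 126] ang 85.4
top px [296. 173.] n 119 mean [0.6164 0.0167 0.0414] mid [0.6167 0.0169] ext [0.029 0.029 0.013] rgb [120 121 116] ang 44.0
top px [356. 180.] n 86 mean [ 0.5961 -0.1275  0.0364] mid [ 0.5946 -0.1275] ext [0.024 0.037 0.008] rgb [ 60  87 151] ang 14.6
top px [300. 193.] n 115 mean [0.5686 0.0073 0.0418] mid [0.5691 0.0069] ext [0.027 0.027 0.009] rgb [123 124 120] ang 88.7
top px [304. 212.] n 115 mean [ 0.5225 -0.0015  0.0419] mid [ 0.5226 -0.0018] ext [0.027 0.027 0.008] rgb [123 124 119] ang 88.2
t 21.9 pos [ 0.5175 -0.2875  0.1004] jaw -46.4 q6 0.22 tilt [-0.01  0.01] | shift shares [ 0.009 -0.013 -0.368] turn share -0.002
```

View pics/cur_wrist.png

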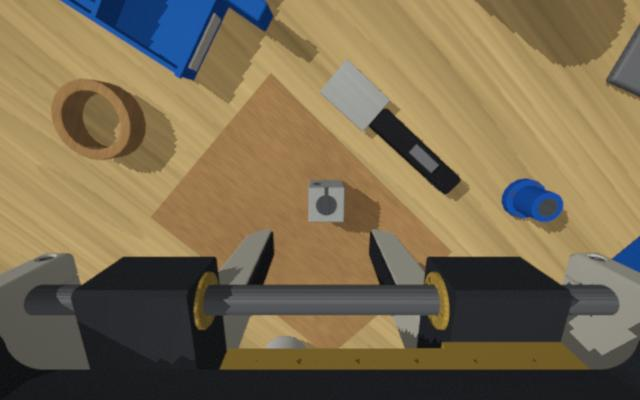

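View pics/cur_top.png

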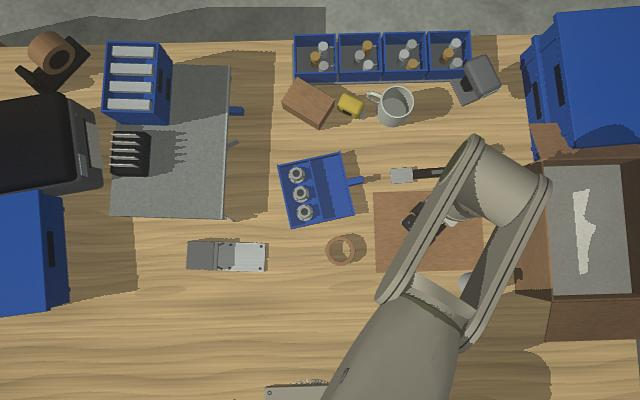

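All three bushes are in the tray, at (297,173), (301,193) and (305,212), and block B (326,203) is square to the jaws.

```bash
python3 -m handwheel '0.009 -0.012 -0.15 0 0 0; 0.009 -0.012 -0.28 0 0 0; 0.009 -0.012 -0.35 0 0 0; 0.009 -0.012 -0.37 0 0 0; 0.009 -0.012 -0.37 0 0 0' && python3 -m handwheel '0 0 0 0 0 0; 0 0 0 0 0 0; 0 0 0 0 0 0; 0 0 0 0 0 0; 0 0 0 0 0 0' 1 35 && python3 to.py 0.584 -0.0665 0.05 11
```

```text
t: 22.35
tool_pos: [0.5195, -0.2916, -0.0111]
orientation: [-2.916, -1.165, 0.001]
force: [-0.7, 0.7, -0.3]
opening: 0.0603
t: 22.85
tool_pos: [0.5205, -0.293, -0.0094]
orientation: [2.917, 1.163, 0.001]
force: [-1.2, 1.5, 6.8]
opening: 0.0342
t 22.9 pos [ 0.5205 -0.293  -0.0094] jaw -46.5 q6 0.21 tilt [ 0.07 -0.04] | shift shares [0.212 0.755 0.198] turn share 1.278
```

```bash
python3 -m handwheel '0 0 0.05 0 0 0; 0 0 0.2 0 0 0; 0 0 0.21 0 0 0; 0 0 0.21 0 0 0' && python3 -m handwheel '0.106 0.377 0 0 0 0.64; 0.106 0.377 0 0 0 0.64; 0.106 0.377 0 0 0 0.64; 0.106 0.377 0 0 0 0.64' && python3 -m handwheel '0.106 0.377 0 0 0 0.64; 0.106 0.377 0 0 0 0.64; 0.106 0.377 0 0 0 0.64; 0.106 0.377 0 0 0 0.64; 0.106 0.377 0 0 0 0.64' && python3 -m handwheel '0 0 0 0 0 0; 0 0 0 0 0 0; 0 0 0 0 0 0' && python3 to.py 0.584 -0.0665 -0.0035 11
python3 - <<'E'
from h import *
p,d,W=grab('wrist');save('w5',p)
E
```

```text
t: 23.25
tool_pos: [0.5215, -0.2937, 0.0553]
orientation: [2.914, 1.162, 0.004]
force: [0.1, -0.1, -0.7]
opening: 0.0338
t: 23.65
tool_pos: [0.5511, -0.1759, 0.0508]
orientation: [-2.526, -1.863, 0.001]
force: [0.4, -0.7, -1.7]
opening: 0.0335
t: 24.15
tool_pos: [0.5824, -0.0652, 0.0509]
orientation: [-1.992, -2.426, 0.002]
force: [-0.3, -0.3, -0.9]
opening: 0.0338
t: 24.45
tool_pos: [0.5832, -0.0669, 0.0522]
orientation: [-1.998, -2.424, 0.0]
force: [0.4, -0.5, -0.7]
opening: 0.0334
t 24.4 pos [ 0.5832 -0.0669  0.0522] jaw 11.0 q6 -0.39 tilt [-0.02  0.  ] | shift shares [ 0.003  0.001 -0.186] turn share 0.0
```

View pics/w5.png

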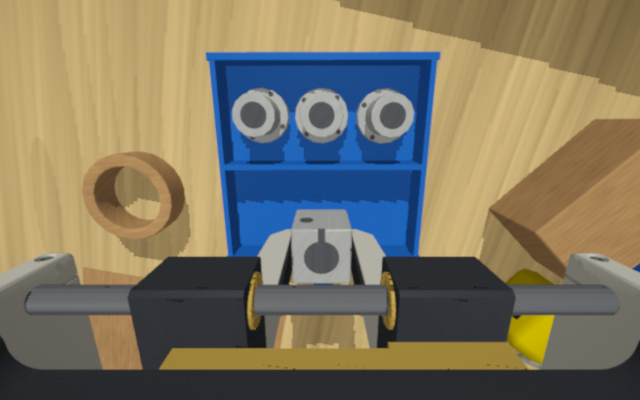

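The three bushes stand in the far compartment. The block is held at (322,240), square over the near compartment. Lowering.

```bash
python3 -m handwheel '0.003 0 -0.08 0 0 0; 0.003 0 -0.15 0 0 0; 0.003 0 -0.18 0 0 0; 0.003 0 -0.19 0 0 0; 0.003 0 -0.192 0 0 0' && python3 -m handwheel '0 0 0 0 0 0; 0 0 0 0 0 0; 0 0 0 0 0 0; 0 0 0 0 0 0' -0.1 && python3 -m handwheel '0 0 0.05 0 0 0; 0 0 0.15 0 0 0; 0 0 0.3 0 0 0; 0 0 0.35 0 0 0; 0 0 0.35 0 0 0'; python3 to.py 0.596 -0.126 0.1 11; python3 - <<'E'
from h import *
p,d,W=grab('wrist');save('w6',p)
q,f=tray_from(p,W,d,(0,639,0,255),(0.577,-0.029,np.radians(101)));print(q.round(4),np.degrees(q[2]),f)
E
```

```text
t: 25.0
tool_pos: [0.5847, -0.0665, -0.0047]
orientation: [1.997, 2.425, 0.0]
force: [-0.2, 0.5, -0.8]
opening: 0.0334
t: 25.4
tool_pos: [0.5848, -0.0664, -0.0046]
orientation: [1.996, 2.425, 0.001]
force: [-0.6, -0.2, 0.2]
opening: 0.0511
t: 25.9
tool_pos: [0.5874, -0.0669, 0.1048]
orientation: [1.992, 2.421, 0.006]
force: [0.6, -0.5, 0.1]
opening: 0.0511
t 25.9 pos [ 0.5874 -0.0669  0.1048] jaw 11.1 q6 -0.39 tilt [ 0.43 -0.09] | shift shares [ 0.029 -0.197 -0.016] turn share -0.002
[ 0.5743 -0.0258  1.7654] 101.15057662670002 1.9565360281553448
```

View pics/w6.png

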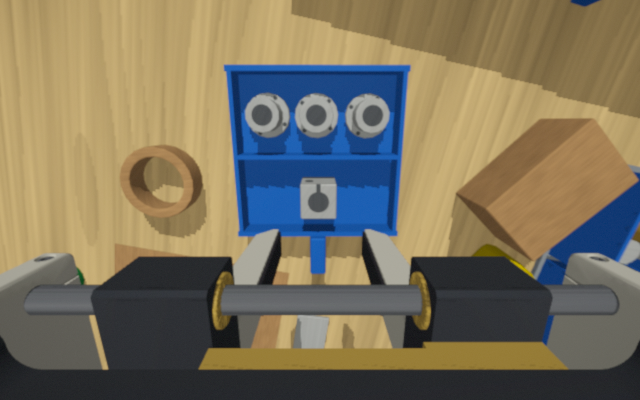

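```bash
python3 -m handwheel '0.07 0 0.16 0 0 0; 0.07 0.1 0.32 0 0 0; 0.07 0.1 0.4 0 0 0; 0.07 0.1 0.4 0 0 0; 0.07 0.1 0.4 0 0 0';  python3 -m handwheel '0 0 0 0 0 0; 0 0 0 0 0 0'; python3 - <<'E'
from h import *
p,d,W=grab('wrist');save('w7',p);np.save('pics/w7W.npy',W);np.save('pics/w7d.npy',d)
q,f=tray_from(p,W,d,(0,639,100,255),(0.5755,-0.027,np.radians(101)));print(q.round(4),np.degrees(q[2]),f)
for r in robot.tip_of('wrist','rack')+robot.tip_of('wrist','bay_stop'): print(r['conf'],r['at'],W[int(r['at'][0]),int(r['at'][1])])
E
```

```text
t: 26.45
tool_pos: [0.6051, -0.0362, 0.2186]
orientation: [-1.995, -2.425, 0.001]
force: [-0.2, 0.1, 0.0]
opening: 0.0515
t: 26.65
tool_pos: [0.604, -0.0365, 0.217]
orientation: [-1.994, -2.422, 0.004]
force: [0.1, -0.8, -0.2]
opening: 0.0513
[ 0.5769 -0.0257  1.7645] 101.09722374695909 2.6090710632433973
0.42 [135.4, 264.0] [0.52103679 0.00655614 0.0425618 ]
0.16 [138.5, 300.9] [0.56635025 0.01158546 0.04115565]
```

View pics/w7.png

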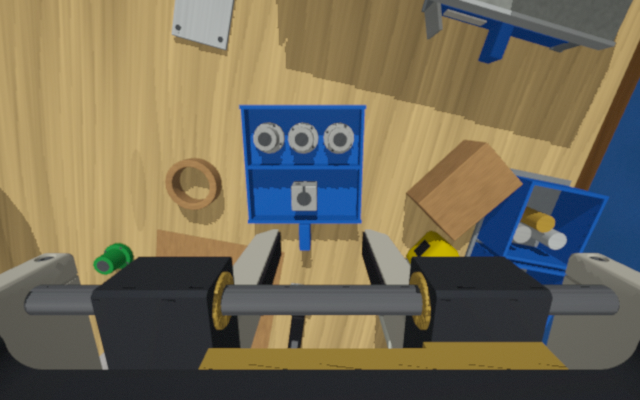

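```bash
python3 -m handwheel '-0.03 0.4 0 0 0 0; -0.03 0.4 0 0 0 0; -0.03 0.4 0 0 0 0; -0.03 0.4 0 0 0 0; -0.03 0.4 0 0 0 0';  python3 -m handwheel '0 0 0 0 0 0; 0 0 0 0 0 0'; python3 - <<'E'
from h import *
p,d,W=grab('wrist');save('w8',p);np.save('pics/w8W.npy',W);np.save('pics/w8d.npy',d)
print(robot.read_state()['tool_pos'])
for r in robot.tip_of('wrist','rack')+robot.tip_of('wrist','bay_stop'): print(r['conf'],r['at'],W[int(r['at'][0]),int(r['at'][1])])
E
```

```text
t: 27.3
tool_pos: [0.5963, 0.0836, 0.2195]
orientation: [1.995, 2.427, -0.001]
force: [0.9, -0.2, 0.2]
opening: 0.0512
t: 27.5
tool_pos: [0.5965, 0.0823, 0.2197]
orientation: [1.998, 2.424, -0.0]
force: [0.1, -0.7, 0.2]
opening: 0.051
[0.59653219 0.08240288 0.21976051]
0.97 [96.7, 341.8] [ 6.02235481e-01  1.93756866e-01 -3.92108823e-04]
0.39 [252.8, 196.2] [ 0.4250981  -0.07859224  0.00084788]
```

View pics/w8.png

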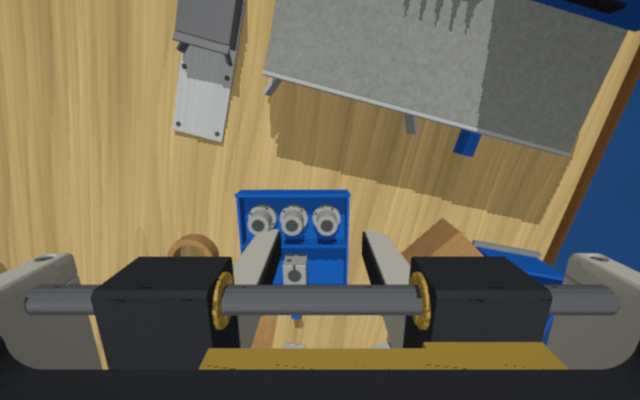

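The rack mouth shows clearly, with the lips at (272,86) and (411,122). Measuring them.

```bash
python3 - <<'E'
from h import *
W=np.load('pics/w8W.npy');d=np.load('pics/w8d.npy')
v,u=np.mgrid[:400,:640]
# board front edge
top=(d>0)&(W[...,2]>.064)&(W[...,2]<.08)&(v<160)&(u>255)
E=[]
for c in range(275,560,3):
    r=np.where(top[:,c])[0]
    if len(r): E.append(W[r.max(),c])
E=np.array(E);a,b=np.polyfit(E[:,0],E[:,1],1);res=E[:,1]-(a*E[:,0]+b)
k=abs(res)<.004;a,b=np.polyfit(E[k,0],E[k,1],1);print('front y=',a,'x+',b,'yaw',90+np.degrees(np.arctan(a)),k.sum(),len(k),E[:,0].min(),E[:,0].max())
xr=np.array([-a,1])/np.hypot(a,1);yr=np.array([-xr[1],xr[0]])
O=np.array([.602,a*.602+b])
L=(W[...,:2]-O)
X=L@xr;Y=L@yr
# board side edge (rack +y)
S=[]
for r in range(5,65,3):
    c=np.where(top[r]&(u[r]<400))[0]
    if len(c): S.append((X[r,c.min()],Y[r,c.min()]))
print('side',np.round(np.median(S,0),4),np.round(S[::4],4).tolist())
lip=(d>0)&(W[...,2]>.012)&(W[...,2]<.05)&(X<0.0)&(X>-.045)&(v<140)
for n,m in dict(outer=lip&(u<300),inner=lip&(u>385)&(u<425)).items():
    for lo,hi in [(-.045,-.03),(-.03,-.022),(-.022,-.014),(-.014,-.007),(-.007,0)]:
        q=m&(X>lo)&(X<hi)
        if q.any(): print(n,lo,q.sum(),'Y',Y[q].min().round(4),np.median(Y[q]).round(4),Y[q].max().round(4),'z',W[q][:,2].max().round(3))
print(O,xr)
E
```

```text
front y= -0.05582932560871258 x+ 0.22235998422446088 yaw 86.80453251323605 95 95 0.5226414778688108 0.865966014900039
side [0.0406 0.0933] [[0.068, 0.0929], [0.0569, 0.0928], [0.0452, 0.0938], [0.0334, 0.0937], [0.0211, 0.0934]]
outer -0.022 37 Y 0.0913 0.0929 0.0964 z 0.044
outer -0.014 51 Y 0.0879 0.0902 0.0945 z 0.043
outer -0.007 54 Y 0.0845 0.0868 0.091 z 0.044
inner -0.022 45 Y -0.105 -0.1008 -0.099 z 0.042
inner -0.014 58 Y -0.1023 -0.0977 -0.0957 z 0.043
inner -0.007 62 Y -0.0997 -0.0945 -0.0922 z 0.044
[0.602      0.18875073] [0.05574252 0.99844518]
```

```bash
python3 to.py 0.597 -0.16 0.12 11;  python3 -m handwheel '0 -0.4 -0.15 0 0 0; 0 -0.8 -0.3 0 0 0; 0 -0.8 -0.33 0 0 0; 0 -0.8 -0.33 0 0 0; 0 -0.8 -0.33 0 0 0' -0.1;  python3 -m handwheel '0 0 0 0 0 0; 0 0 0 0 0 0'; python3 parts.py wrist; python3 to.py 0.596 -0.127 -0.011 11
```

```text
t 27.6 pos [0.5965 0.0827 0.2198] jaw 11.0 q6 -0.14 tilt [-0.   -0.01] | shift shares [ 0.002 -0.809 -0.333] turn share -0.0
t: 28.15
tool_pos: [0.5961, -0.1497, 0.1242]
orientation: [1.997, 2.425, 0.0]
force: [0.8, 0.5, -0.4]
opening: 0.0509
t: 28.35
tool_pos: [0.5956, -0.1486, 0.124]
orientation: [-1.999, -2.421, 0.0]
force: [-0.1, 0.9, 0.5]
opening: 0.0515
wrist px [271.  18.] n 1099 mean [0.5235 0.0016 0.0424] mid [0.5227 0.002 ] ext [0.03  0.028 0.012] rgb [122 124 122] ang 11.8
wrist px [325.  18.] n 1090 mean [0.5689 0.0104 0.0425] mid [0.5686 0.011 ] ext [0.029 0.028 0.012] rgb [124 126 125] ang 12.0
wrist px [382.  18.] n 1120 mean [0.6161 0.0194 0.0425] mid [0.6165 0.0202] ext [0.029 0.028 0.012] rgb [121 123 122] ang 10.5
wrist px [327. 111.] n 1404 mean [ 0.5855 -0.0643  0.0428] mid [ 0.5855 -0.0644] ext [0.039 0.039 0.005] rgb [132 135 134] ang 12.1
wrist px [326. 173.] n 615 mean [ 0.5965 -0.1223  0.0364] mid [ 0.5967 -0.1228] ext [0.022 0.041 0.005] rgb [ 35  92 168] ang 10.9
wrist px [ 45. 215.] n 714 mean [ 0.3179 -0.2217  0.0378] mid [ 0.3165 -0.2226] ext [0.03  0.03  0.007] rgb [ 51 112  66] ang 85.4
t 28.4 pos [ 0.5964 -0.1475  0.1249] jaw 11.0 q6 -0.52 tilt [0.   0.03] | shift shares [-0.001  0.068 -0.453] turn share -0.0
```

View pics/cur_wrist.png

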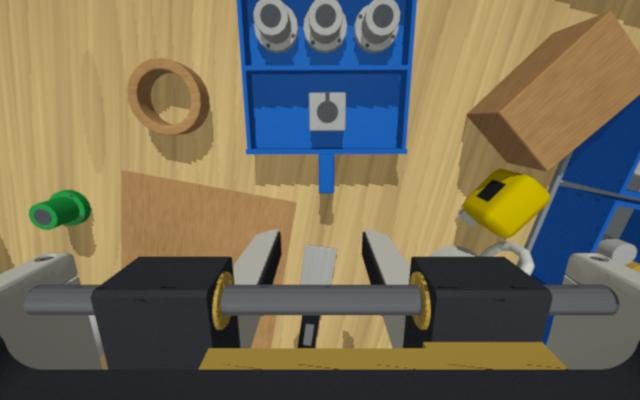

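Block and bushes are in place, and the pull is at (326,173). Going down to grip the pull.

```bash
python3 -m handwheel '0 0.07 -0.15 0 0 0; 0 0.07 -0.3 0 0 0; 0 0.07 -0.42 0 0 0; 0 0.07 -0.455 0 0 0; 0 0.07 -0.455 0 0 0' && python3 -m handwheel '0 0 0 0 0 0; 0 0 0 0 0 0; 0 0 0 0 0 0; 0 0 0 0 0 0; 0 0 0 0 0 0' 1 40 && python3 -m handwheel '0 0 0 0 0 0; 0 0 0 0 0 0; 0 0 0 0 0 0' && python3 to.py 0.5934 -0.035 -0.011 -3.2
```

```text
t: 28.9
tool_pos: [0.5956, -0.1249, -0.0126]
orientation: [-1.993, -2.425, 0.001]
force: [0.3, 0.2, -0.2]
opening: 0.0511
t: 29.4
tool_pos: [0.5968, -0.1267, -0.011]
orientation: [1.996, 2.425, 0.0]
force: [-0.5, -0.2, 6.6]
opening: 0.0158
t: 29.7
tool_pos: [0.5968, -0.1268, -0.011]
orientation: [1.996, 2.425, 0.0]
force: [-2.2, -0.5, 5.4]
opening: 0.0157
t 29.7 pos [ 0.5968 -0.1268 -0.011 ] jaw 11.1 q6 -0.49 tilt [ 0.04 -0.02] | shift shares [-0.011  0.306  0.   ] turn share -0.317
```

```bash
python3 -m handwheel '-0.001 0.02 0 0 0 -0.02; -0.003 0.05 0 0 0 -0.05; -0.004 0.08 0 0 0 -0.09; -0.005 0.11 0 0 0 -0.13; -0.006 0.14 0 0 0 -0.17' && python3 -m handwheel '0 0.03 0 0 0 -0.04; -0.001 0.06 0 0 0 -0.08; -0.002 0.1 0 0 0 -0.12; -0.003 0.14 0 0 0 -0.145; -0.004 0.16 0 0 0 -0.147'&& python3 -m handwheel '0 0 0 0 0 0; 0 0 0 0 0 0' && python3 to.py 0.5934 -0.035 -0.011 -3.2; python3 parts.py top wrist
```

```text
t: 30.2
tool_pos: [0.595, -0.0856, -0.011]
orientation: [2.154, 2.284, -0.002]
force: [-2.1, -5.6, 4.6]
opening: 0.016
t: 30.7
tool_pos: [0.5941, -0.0369, -0.011]
orientation: [2.281, 2.157, -0.0]
force: [0.6, -6.6, 3.5]
opening: 0.0159
t: 30.9
tool_pos: [0.5941, -0.0361, -0.011]
orientation: [2.282, 2.159, 0.002]
force: [-1.4, 1.0, 7.0]
opening: 0.0157
t 30.9 pos [ 0.5941 -0.0361 -0.011 ] jaw -3.2 q6 -0.09 tilt [0.08 0.02] | shift shares [-0.002  0.004  0.   ] turn share -0.001
top px [483. 150.] n 117 mean [ 0.6618 -0.4437  0.0386] mid [ 0.6615 -0.4442] ext [0.029 0.029 0.012] rgb [56 62 86] ang 84.0
top px [265. 161.] n 69 mean [0.649  0.0926 0.042 ] mid [0.6496 0.0915] ext [0.028 0.015 0.011] rgb [120 122 117] ang 88.8
top px [264. 181.] n 61 mean [0.6002 0.0943 0.0413] mid [0.6005 0.0934] ext [0.027 0.013 0.012] rgb [123 125 121] ang 0.2
top px [295. 183.] n 112 mean [0.5932 0.0205 0.0418] mid [0.5943 0.021 ] ext [0.027 0.027 0.012] rgb [122 124 119] ang 85.7
top px [264. 200.] n 40 mean [0.5533 0.0956 0.0418] mid [0.5541 0.0949] ext [0.027 0.01  0.012] rgb [126 128 123] ang 88.7
top px [401. 296.] n 130 mean [ 0.3161 -0.2269  0.0379] mid [ 0.3159 -0.2266] ext [0.029 0.028 0.01 ] rgb [ 78 114  77] ang 89.6
wrist px [217.   2.] n 147 mean [0.5538 0.0924 0.0359] mid [0.5533 0.0925] ext [0.014 0.003 0.007] rgb [89 90 87] ang 88.5
wrist px [319.   2.] n 172 mean [0.5997 0.0896 0.0362] mid [0.5998 0.0902] ext [0.016 0.004 0.008] rgb [90 91 88] ang 86.8
wrist px [426.   3.] n 207 mean [0.6471 0.0868 0.0365] mid [0.6473 0.0874] ext [0.015 0.004 0.009] rgb [91 92 89] ang 81.3
wrist px [323. 146.] n 4805 mean [0.5978 0.0266 0.0419] mid [0.5978 0.026 ] ext [0.035 0.035 0.005] rgb [146 148 146] ang 86.7
wrist px [321. 250.] n 2397 mean [ 0.5939 -0.0311  0.0367] mid [ 0.5942 -0.0332] ext [0.046 0.039 0.013] rgb [ 62 111 169] ang 35.4
```

View pics/cur_wrist.png

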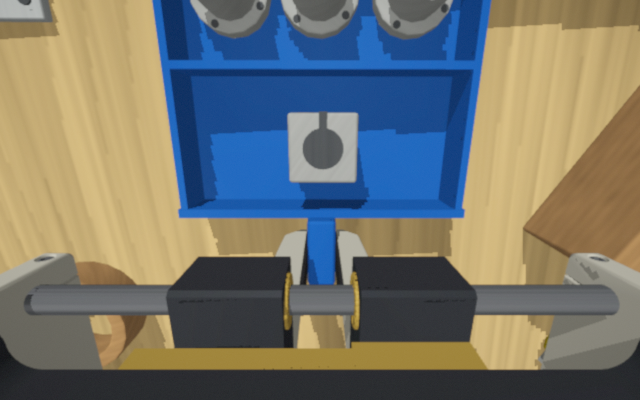

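```bash
python3 - <<'E'
from h import *
p=cv2.imread('pics/cur_top.png');cv2.imwrite('pics/tc.png',cv2.resize(p[110:260,190:380],None,fx=4,fy=4,interpolation=cv2.INTER_CUBIC))
E
```

```text
(no output)
```

View pics/tc.png

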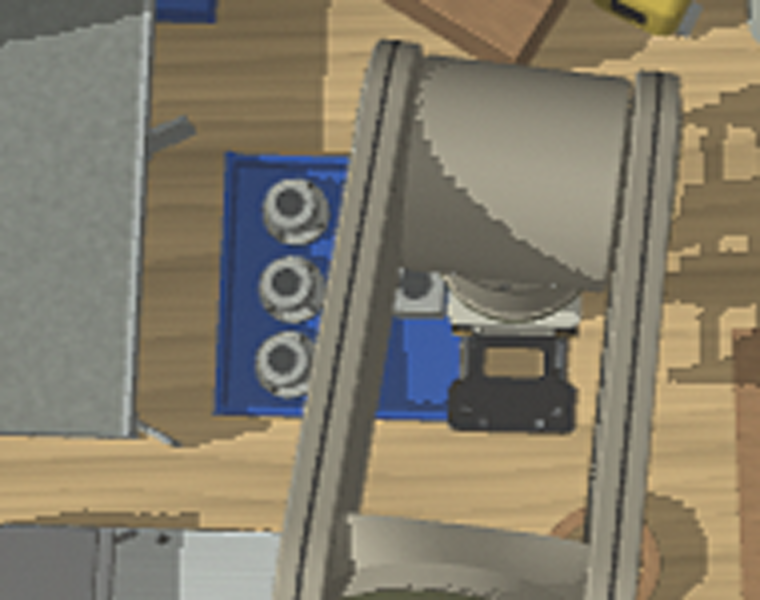

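The tray's front edge (crop (221,282)) lines up with the lip mid-gap (185,282). Sliding in.

```bash
python3 -m handwheel '0.002 0.03 0 0 0 0; 0.004 0.07 0 0 0 0; 0.006 0.11 0 0 0 0; 0.008 0.15 0 0 0 0; 0.011 0.19 0 0 0 0' && python3 -m handwheel '0.002 0.04 0 0 0 0; 0.004 0.08 0 0 0 0; 0.006 0.11 0 0 0 0; 0.008 0.14 0 0 0 0; 0.009 0.16 0 0 0 0' && python3 to.py 0.6 0.08 -0.011 -3.2
```

```text
t: 31.5
tool_pos: [0.5974, 0.0195, -0.011]
orientation: [2.281, 2.157, -0.001]
force: [-0.3, -7.3, 5.8]
opening: 0.0158
t: 32.0
tool_pos: [0.6002, 0.0677, -0.011]
orientation: [2.281, 2.158, -0.0]
force: [-0.7, -7.4, 7.0]
opening: 0.0157
t 32.0 pos [ 0.6002  0.0677 -0.011 ] jaw -3.2 q6 0.08 tilt [ 0.07 -0.1 ] | shift shares [-0.001  0.041  0.   ] turn share -0.0
```

```bash
python3 -m handwheel '0.002 0.04 0 0 0 0; 0.004 0.08 0 0 0 0; 0.006 0.11 0 0 0 0; 0.008 0.14 0 0 0 0; 0.009 0.16 0 0 0 0' && python3 -m handwheel '0.002 0.03 0 0 0 0; 0.004 0.06 0 0 0 0; 0.005 0.08 0 0 0 0; 0.006 0.1 0 0 0 0; 0.0065 0.11 0 0 0 0' && python3 to.py 0.6 0.17 -0.011 -3.2;python3 - <<'E'
from h import *
p,d,W=grab('wrist');save('w9',p)
E
```

```text
t: 32.5
tool_pos: [0.6029, 0.1157, -0.011]
orientation: [2.281, 2.157, -0.0]
force: [-0.6, -7.2, 6.0]
opening: 0.0161
t: 33.0
tool_pos: [0.6048, 0.1485, -0.011]
orientation: [2.281, 2.157, -0.0]
force: [0.2, -7.6, 7.3]
opening: 0.0154
t 33.0 pos [ 0.6048  0.1485 -0.011 ] jaw -3.2 q6 0.22 tilt [ 0.06 -0.09] | shift shares [-0.016  0.072  0.   ] turn share -0.0
```

View pics/w9.png

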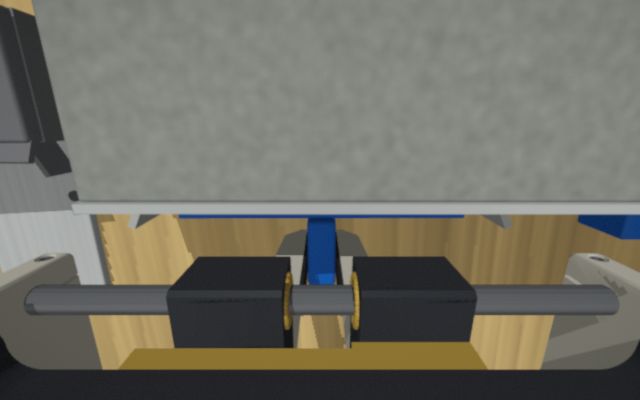

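The tray is inside the bay, with its rear wall near the mouth. I'll push in small steps until the stop is felt.

```bash
python3 -m handwheel '0.001 0.015 0 0 0 0; 0.0015 0.03 0 0 0 0; 0.002 0.04 0 0 0 0; 0.0027 0.05 0 0 0 0; 0.003 0.055 0 0 0 0' ; python3 -m handwheel '0.0005 0.01 0 0 0 0; 0.001 0.015 0 0 0 0; 0.0012 0.02 0 0 0 0'
```

```text
t: 33.55
tool_pos: [0.6057, 0.1647, -0.011]
orientation: [2.281, 2.157, -0.001]
force: [-0.9, -7.4, 7.5]
opening: 0.0158
t: 33.85
tool_pos: [0.6061, 0.1705, -0.011]
orientation: [2.281, 2.157, -0.001]
force: [-0.8, -8.4, 6.8]
opening: 0.0157
```

```bash
python3 -m handwheel '0.0004 0.007 0 0 0 0; 0.0008 0.014 0 0 0 0' ; python3 -m handwheel '0.0004 0.007 0 0 0 0; 0.0008 0.014 0 0 0 0';python3 -m handwheel '0.0002 0.004 0 0 0 0; 0.0004 0.007 0 0 0 0'
```

```text
t: 34.05
tool_pos: [0.6064, 0.1747, -0.011]
orientation: [2.281, 2.157, -0.001]
force: [-0.9, -7.8, 6.8]
opening: 0.0158
t: 34.25
tool_pos: [0.6064, 0.1771, -0.011]
orientation: [2.28, 2.156, -0.005]
force: [-3.0, -22.6, 12.6]
opening: 0.0155
t: 34.45
tool_pos: [0.6063, 0.177, -0.011]
orientation: [2.28, 2.154, -0.009]
force: [-4.6, -27.8, 13.4]
opening: 0.0158
```

The stop is felt: 28 N and no further advance. Releasing.

```bash
python3 -m handwheel '0 -0.005 0 0 0 0; 0 -0.005 0 0 0 0; 0 -0.005 0 0 0 0' -0.1; python3 -m handwheel '0 -0.006 0.05 0 0 0; 0 -0.1 0.15 0 0 0; 0 -0.25 0.3 0 0 0; 0 -0.4 0.45 0 0 0; 0 -0.5 0.5 0 0 0';python3 -m handwheel '0 -0.15 0 0 0 0; 0 -0.3 0 0 0 0; 0 -0.3 0 0 0 0; 0 -0.3 0 0 0 0'; python3 - <<'E'
from h import *
p,d,W=grab('wrist');save('w10',p)
p,d,W=grab('top');save('t10',p)
p,d,W=grab('scene');save('s10',p)
E
```

```text
t: 34.75
tool_pos: [0.6055, 0.1814, -0.0123]
orientation: [-2.281, -2.159, 0.0]
force: [0.3, -0.4, -0.2]
opening: 0.0351
t: 35.25
tool_pos: [0.6066, 0.039, 0.1362]
orientation: [2.279, 2.16, 0.004]
force: [1.5, 0.6, 0.8]
opening: 0.0512
t: 35.65
tool_pos: [0.606, -0.0513, 0.1334]
orientation: [2.284, 2.157, 0.001]
force: [0.4, 0.6, -0.2]
opening: 0.0511
```

View pics/w10.png

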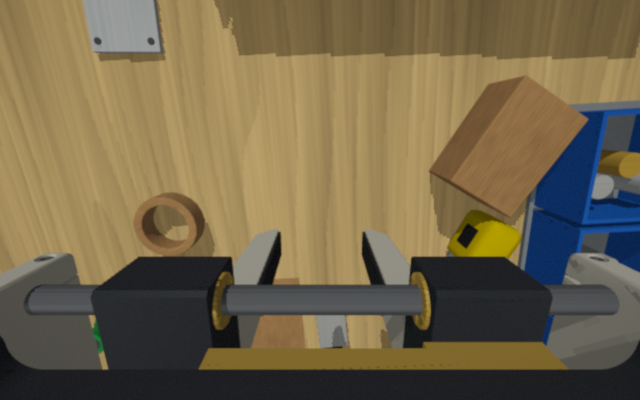

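View pics/t10.png

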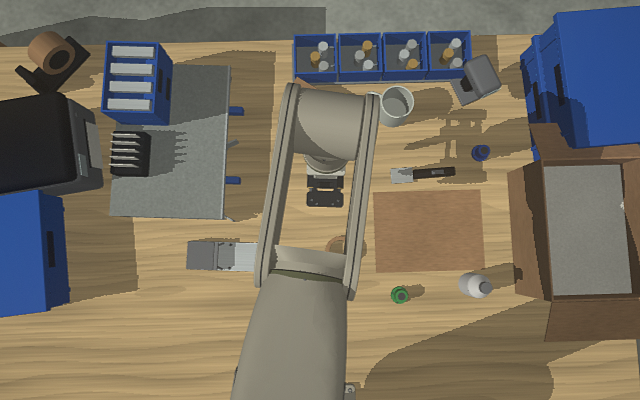

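View pics/s10.png

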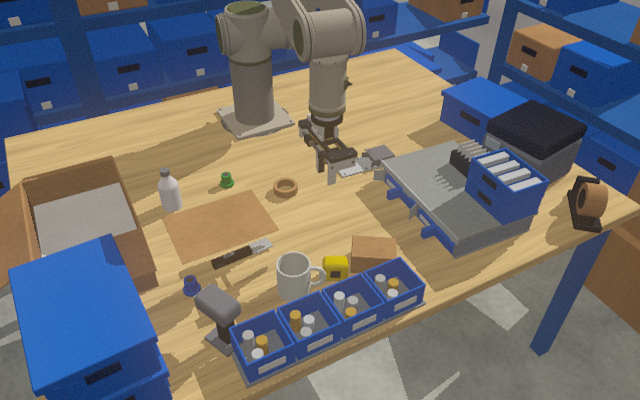

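The tray's pull (232,181) sticks out just like its fixed neighbour's (236,111). Next I'll measure the holder from close by.

```bash
python3 -m handwheel '-0.3 0.15 0.2 0 0 0; -0.56 0.3 0.3 0 0 0; -0.56 0.38 0.3 0 0 0; -0.56 0.38 0.3 0 0 0; -0.56 0.38 0.3 0 0 0';python3 -m handwheel '0 0 0 0 0 0; 0 0 0 0 0 0; 0 0 0 0 0 0'; python3 - <<'E'
from h import *
print(robot.read_state()['tool_pos'])
p,d,W=grab('wrist');save('w11',p);np.save('pics/w11W.npy',W);np.save('pics/w11d.npy',d)
for q in ['holder','holder_slot']:
  for r in robot.tip_of('wrist',q): print(q,r['conf'],r['at'],W[int(r['at'][0]),int(r['at'][1])])
E
```

```text
t: 36.3
tool_pos: [0.436, 0.0664, 0.2244]
orientation: [2.278, 2.163, 0.003]
force: [0.4, -0.2, -0.3]
opening: 0.0515
t: 36.6
tool_pos: [0.4381, 0.0633, 0.2218]
orientation: [-2.281, -2.16, 0.001]
force: [-0.6, -0.6, -0.2]
opening: 0.0514
[0.43809882 0.06332084 0.22181622]
holder 0.92 [54.6, 300.2] [0.4198996  0.21820221 0.03260192]
holder_slot 0.89 [52.5, 300.5] [0.41989089 0.22107576 0.02955352]
holder_slot 0.38 [262.5, 317.4] [ 0.42253262 -0.08170116 -0.00185762]
```

View pics/w11.png

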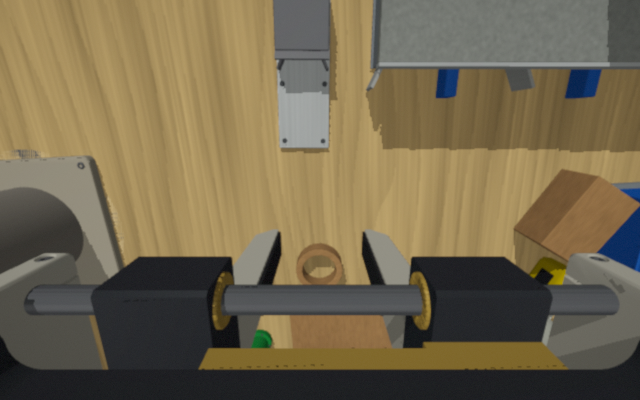

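```bash
python3 - <<'E'
from h import *
W=np.load('pics/w11W.npy');d=np.load('pics/w11d.npy');p=cv2.imread('pics/w11.png')
v,u=np.mgrid[:400,:640]
blk=(d>0)&(W[...,2]>.0275)&(W[...,2]<.038)&(v<60)&(u>265)&(u<340)
def line(pts,ax):
    pts=np.array(pts);a,b=np.polyfit(pts[:,1-ax],pts[:,ax],1);r=pts[:,ax]-(a*pts[:,1-ax]+b);k=abs(r)<2*np.median(abs(r))+5e-4
    a,b=np.polyfit(pts[k,1-ax],pts[k,ax],1);return a,b,k.sum()
F=[];
for c in range(280,328,2):
    r=np.where(blk[:,c])[0]; F.append(W[r.max(),c,:2])
a,b,n=line(F,1);print('front y=%.4fx+%.4f at x=.42: %.4f'%(a,b,a*.42+b),n,'yaw',90+np.degrees(np.arctan(a)))
L=[];Rr=[]
for r in range(2,46,2):
    c=np.where(blk[r])[0];L.append(W[r,c.min(),:2]);Rr.append(W[r,c.max(),:2])
for P in (L,Rr):
    a,b,n=line(P,0);print('block side x=%.4fy+%.4f at y=.21: %.4f'%(a,b,a*.21+b),n)
# plate by colour + depth
g=p.astype(int);pl=(d>0)&(W[...,2]>-.003)&(W[...,2]<.014)&(abs(g[...,0]-g[...,2])<25)&(v>70)&(v<155)&(u>265)&(u<345)
L=[];Rr=[]
for r in range(76,146,3):
    c=np.where(pl[r])[0];L.append(W[r,c.min(),:2]);Rr.append(W[r,c.max(),:2])
for P in (L,Rr):
    a,b,n=line(P,0);print('plate side x=%.4fy+%.4f at y=.15: %.4f, at .21 %.4f'%(a,b,a*.15+b,a*.21+b),n,'yaw',90-np.degrees(np.arctan(a)))
B=[]
for c in range(284,326,2):
    r=np.where(pl[:,c])[0];B.append(W[r.max(),c,:2])
a,b,n=line(B,1);print('plate end y=%.4fx+%.4f at .42 %.4f'%(a,b,a*.42+b),n, 'z',np.median(W[pl][:,2]))
m=cv2.minAreaRect((W[pl][:,:2]*1000).astype(np.float32));print(m)
E
```

```text
front y=-0.0594x+0.2378 at x=.42: 0.2129 24 yaw 86.60199983625733
block side x=0.0576y+0.3767 at y=.21: 0.3888 21
block side x=0.0467y+0.4453 at y=.21: 0.4551 22
plate side x=0.0540y+0.3748 at y=.15: 0.3829, at .21 0.3861 24 yaw 86.9062147037953
plate side x=0.0482y+0.4443 at y=.15: 0.4515, at .21 0.4544 22 yaw 87.24292034579283
plate end y=-0.0453x+0.1223 at .42 0.1033 21 z 0.005530612233359045
((417.1795959472656, 153.35565185546875), (100.70974731445312, 70.88661193847656), 86.6941146850586)
```

```bash
python3 -m handwheel '0.292 -0.65 -0.18 0 0 0; 0.292 -0.65 -0.18 0 0 0; 0.292 -0.65 -0.18 0 0 0; 0.292 -0.65 -0.18 0 0 0; 0.292 -0.65 -0.18 0 0 0' -0.1; python3 -m handwheel '0.292 -0.65 -0.18 0 0 0; 0.292 -0.65 -0.18 0 0 0; 0.292 -0.65 -0.18 0 0 0; 0.292 -0.65 -0.18 0 0 0; 0.292 -0.65 -0.18 0 0 0';python3 -m handwheel '0 0 0 0 0 0; 0 0 0 0 0 0'; python3 - <<'E'
from h import *
print(robot.read_state()['tool_pos'])
p,d,W=grab('wrist');save('w12',p);np.save('pics/w12W.npy',W);np.save('pics/w12d.npy',d)
v,u=np.mgrid[:400,:640]
h=(d>0)&(W[...,2]>.015)&(W[...,2]<.027)&(abs(W[...,0]-.613)<.05)&(W[...,1]<-.2)&(W[...,1]>-.42)&(v<250)
c,l,st,ce=cv2.connectedComponentsWithStats(h.astype(np.uint8));i=1+st[1:,4].argmax();P=W[l==i]
print('handle',len(P),P.mean(0).round(4),cv2.minAreaRect((P[:,:2]*1000).astype(np.float32)))
h=(d>0)&(W[...,2]>.008)&(W[...,2]<.027)&(abs(W[...,0]-.613)<.05)&(W[...,1]<-.18)&(W[...,1]>-.42)&(v<250)
P=W[h];print('all',len(P),cv2.minAreaRect((P[:,:2]*1000).astype(np.float32)))
E
python3 to.py 0.613 -0.327 0.1 0
```

```text
t: 37.25
tool_pos: [0.5254, -0.1359, 0.1659]
orientation: [-2.285, -2.153, 0.003]
force: [0.1, 0.7, 0.5]
opening: 0.0512
t: 37.75
tool_pos: [0.6121, -0.331, 0.1105]
orientation: [-2.284, -2.153, 0.003]
force: [-0.3, 0.7, 0.1]
opening: 0.051
t: 37.95
tool_pos: [0.6123, -0.327, 0.1129]
orientation: [-2.282, -2.156, 0.001]
force: [-0.5, 1.0, 1.1]
opening: 0.0511
[ 0.61233857 -0.32697714  0.11292214]
handle 2039 [ 0.6135 -0.318   0.0206] ((613.657470703125, -320.6749572753906), (22.392318725585938, 104.0014877319336), 3.012355327606201)
all 4255 ((611.8928833007812, -293.18536376953125), (38.09419631958008, 159.07691955566406), 2.8946986198425293)
t 38.0 pos [ 0.6127 -0.3263  0.1139] jaw -3.2 q6 -0.51 tilt [-0.05  0.06] | shift shares [ 0.001 -0.002 -0.046] turn share 0.071
```

View pics/w12.png

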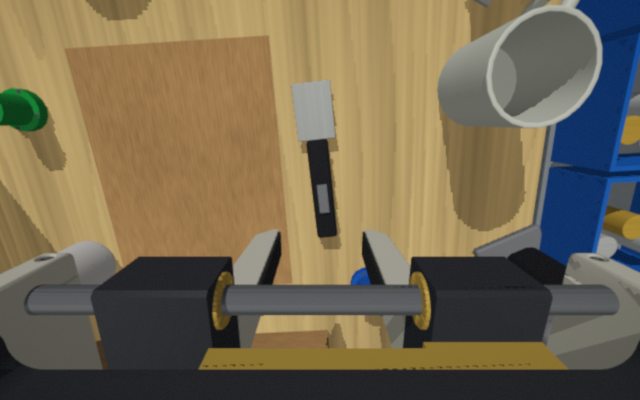

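The knife is clear: handle (323,190), blade (313,110), with measured sizes 104×22 and 159×38 matching the description. Its yaw is 93°.

```bash
python3 -m handwheel '0.003 0.027 -0.15 0 0 0.138; 0.003 0.027 -0.3 0 0 0.138; 0.003 0.027 -0.38 0 0 0.138; 0.003 0.027 -0.42 0 0 0.138; 0.003 0.027 -0.43 0 0 0.138'; python3 -m handwheel '0 0 0 0 0 0; 0 0 -0.007 0 0 0'; python3 to.py 0.6136 -0.318 -0.02 3
```

```text
t: 38.5
tool_pos: [0.6134, -0.3173, -0.0153]
orientation: [-2.16, -2.279, 0.0]
force: [-0.7, -0.0, 0.1]
opening: 0.0512
t: 38.7
tool_pos: [0.616, -0.3196, -0.0136]
orientation: [2.158, 2.277, 0.001]
force: [0.9, -0.5, 0.9]
opening: 0.0512
t 38.7 pos [ 0.616  -0.3196 -0.0136] jaw 3.0 q6 -0.61 tilt [ 0.22 -0.14] | shift shares [-0.008  0.005 -0.021] turn share -0.001
```

```bash
python3 -m handwheel '-0.003 0 -0.008 0 0 0; -0.003 0 -0.015 0 0 0;-0.003 0 -0.015 0 0 0'; python3 to.py 0.6136 -0.318 -0.02 3
```

```text
t: 39.0
tool_pos: [0.613, -0.3187, -0.0211]
orientation: [2.162, 2.279, 0.0]
force: [-0.3, 0.6, 1.0]
opening: 0.0511
t 39.0 pos [ 0.613  -0.3187 -0.0211] jaw 3.0 q6 -0.61 tilt [0. 0.] | shift shares [0.002 0.002 0.004] turn share -0.001
```

No contact with the bench. Closing.

```bash
python3 -m handwheel '0 0 0 0 0 0; 0 0 0 0 0 0; 0 0 0 0 0 0; 0 0 0 0 0 0; 0 0 0 0 0 0' 1 40; python3 -m handwheel '0 0 0.05 0 0 0; 0 0 0.1 0 0 0; 0 0 0.16 0 0 0; 0 0 0.2 0 0 0; 0 0 0.2 0 0 0';  python3 -m handwheel '0 0 0 0 0 0; 0 0 0 0 0 0'; python3 to.py 0.4133 0.06 0.045 -3.1;  python3 - <<'E'
from h import *
p,d,W=grab('wrist');save('w13',p)
E
```

```text
t: 39.5
tool_pos: [0.6132, -0.3186, -0.0211]
orientation: [2.162, 2.279, 0.0]
force: [0.2, -0.0, -0.2]
opening: 0.022
t: 40.0
tool_pos: [0.6154, -0.32, 0.0432]
orientation: [2.158, 2.275, 0.002]
force: [1.1, -1.2, -0.6]
opening: 0.0218
t: 40.2
tool_pos: [0.6124, -0.3182, 0.0379]
orientation: [-2.161, -2.278, 0.001]
force: [-0.1, 0.4, -0.9]
opening: 0.0217
t 40.2 pos [ 0.6124 -0.3182  0.0379] jaw 3.0 q6 -0.61 tilt [-0.08  0.05] | shift shares [-0.664  1.261  0.024] turn share -0.136
```

View pics/w13.png

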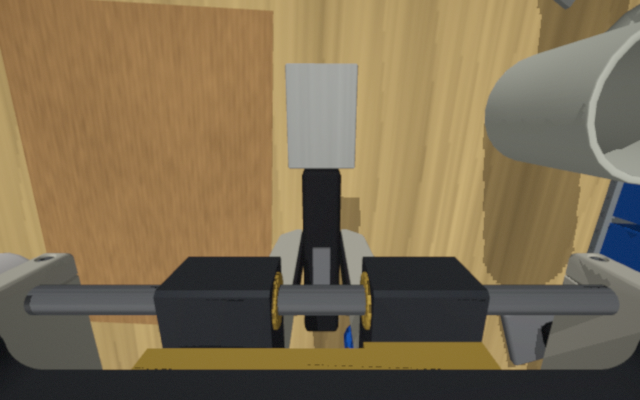

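The knife is held straight, blade forward at (321,115). Carrying it to before the slot.

```bash
python3 -m handwheel '-0.333 0.61 0.02 0 0 -0.136; -0.333 0.61 0.02 0 0 -0.136; -0.333 0.61 0.02 0 0 -0.136; -0.333 0.61 0.02 0 0 -0.136; -0.333 0.61 0.02 0 0 -0.136'; python3 -m handwheel '-0.333 0.61 0 0 0 0; -0.333 0.61 0 0 0 0; -0.333 0.61 0 0 0 0; -0.333 0.61 0 0 0 0; -0.333 0.61 0 0 0 0'; python3 -m handwheel '0 0 0 0 0 0; 0 0 0 0 0 0'; python3 to.py 0.4136 0.073 -0.014 -3.1;  python3 - <<'E'
from h import *
p,d,W=grab('wrist');save('w14',p);np.save('pics/w14W.npy',W);np.save('pics/w14d.npy',d)
E
```

```text
t: 40.75
tool_pos: [0.5089, -0.1308, 0.0425]
orientation: [-2.273, -2.16, 0.003]
force: [0.5, 0.2, -2.1]
opening: 0.0217
t: 41.25
tool_pos: [0.4105, 0.0506, 0.0439]
orientation: [-2.275, -2.163, 0.001]
force: [-0.6, -1.3, -0.5]
opening: 0.0216
t: 41.45
tool_pos: [0.4141, 0.0467, 0.0451]
orientation: [2.279, 2.161, 0.0]
force: [-0.4, -0.5, -0.9]
opening: 0.0216
t 41.5 pos [0.4141 0.0467 0.0451] jaw -3.1 q6 0.04 tilt [ 0.05 -0.03] | shift shares [-0.002  0.088 -0.197] turn share -0.001
```

View pics/w14.png

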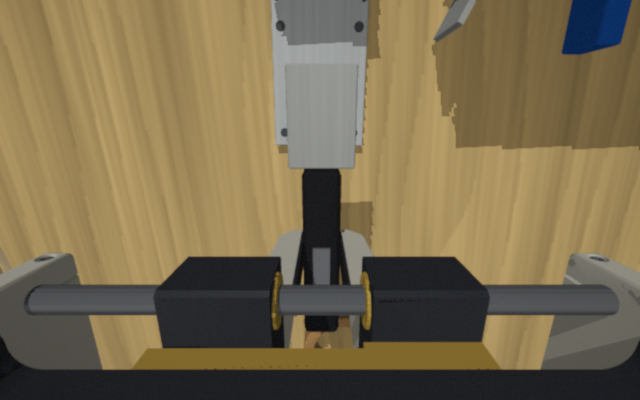

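```bash
python3 -m handwheel '-0.001 0.04 -0.08 0 0 0; -0.001 0.085 -0.14 0 0 0; -0.001 0.085 -0.18 0 0 0; -0.001 0.085 -0.195 0 0 0; -0.001 0.085 -0.195 0 0 0';  python3 -m handwheel '0 0 0 0 0 0; 0 0 0 0 0 0'; python3 to.py 0.4137 0.073 -0.0135 -3.1;  python3 - <<'E'
from h import *
p,d,W=grab('wrist');save('w15',p);np.save('pics/w15W.npy',W);np.save('pics/w15d.npy',d)
p,d,W=grab('scene');save('s15',cv2.resize(p[130:220,290:420],None,fx=6,fy=6))
E
```

```text
t: 42.0
tool_pos: [0.4129, 0.0719, -0.0141]
orientation: [-2.281, -2.159, 0.002]
force: [1.1, 0.3, -0.6]
opening: 0.0216
t: 42.2
tool_pos: [0.414, 0.0725, -0.0127]
orientation: [2.28, 2.159, 0.002]
force: [0.6, -0.7, -0.1]
opening: 0.0213
t 42.2 pos [ 0.414   0.0725 -0.0127] jaw -3.1 q6 0.11 tilt [ 0.09 -0.  ] | shift shares [-0.001  0.002 -0.003] turn share 0.0
```

View pics/w15.png

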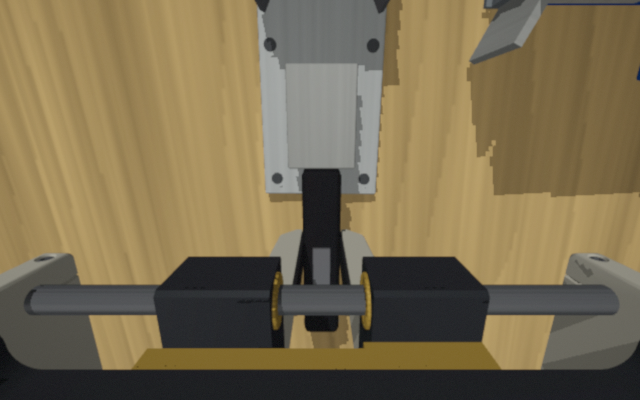

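View pics/s15.png

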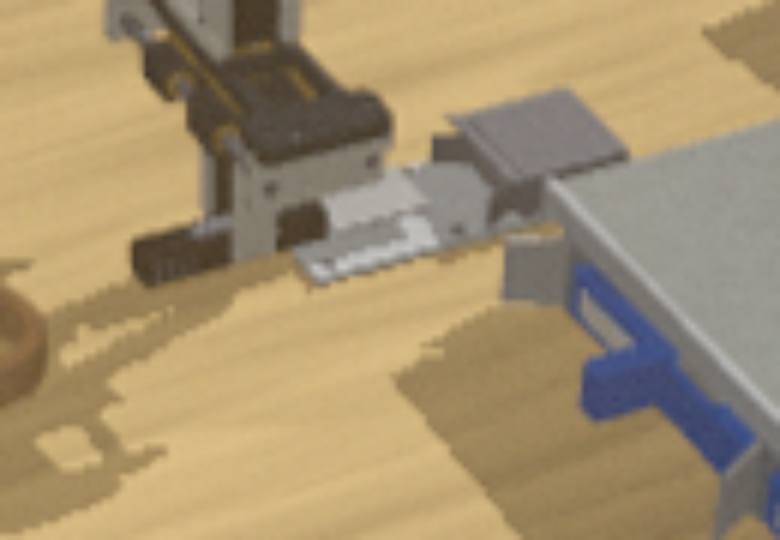

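The blade (col 322) is centred on the plate, screws mid ≈321, and square to it. Sliding in.

```bash
python3 -m handwheel '0.001 0.02 0 0 0 0; 0.003 0.05 0 0 0 0; 0.004 0.08 0 0 0 0; 0.006 0.105 0 0 0 0; 0.0065 0.12 0 0 0 0';  python3 -m handwheel '0.001 0.02 0 0 0 0; 0.002 0.04 0 0 0 0; 0.003 0.06 0 0 0 0; 0.004 0.075 0 0 0 0'; python3 to.py 0.4137 0.16 -0.0135 -3.1;  python3 - <<'E'
from h import *
p,d,W=grab('wrist');save('w16',p)
E
```

```text
t: 42.8
tool_pos: [0.4149, 0.11, -0.0136]
orientation: [-2.279, -2.162, -0.0]
force: [0.7, 0.2, -0.2]
opening: 0.0212
t: 43.2
tool_pos: [0.4162, 0.1319, -0.0136]
orientation: [-2.28, -2.161, -0.0]
force: [0.0, -0.3, -0.3]
opening: 0.0214
t 43.2 pos [ 0.4162  0.1319 -0.0136] jaw -3.1 q6 0.24 tilt [0. 0.] | shift shares [-0.008  0.094  0.   ] turn share -0.0
```

View pics/w16.png

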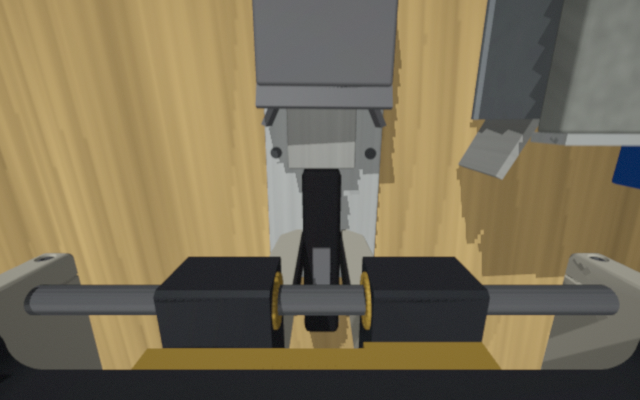

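The blade is entering the slot at (322,130), with no side force. Continuing to contact.

```bash
python3 -m handwheel '0.002 0.02 0 0 0 0; 0.004 0.04 0 0 0 0; 0.005 0.06 0 0 0 0; 0.006 0.07 0 0 0 0; 0.007 0.08 0 0 0 0';  python3 -m handwheel '0.0005 0.01 0 0 0 0; 0.001 0.015 0 0 0 0'; python3 to.py 0.4137 0.168 -0.0135 -3.1
```

```text
t: 43.75
tool_pos: [0.4182, 0.1557, -0.0136]
orientation: [-2.28, -2.161, 0.0]
force: [0.5, 0.6, -1.2]
opening: 0.0213
t: 43.95
tool_pos: [0.4185, 0.1601, -0.0136]
orientation: [-2.28, -2.161, 0.0]
force: [-0.8, -0.8, -0.1]
opening: 0.0219
t 44.0 pos [ 0.4185  0.1601 -0.0136] jaw -3.1 q6 0.3 tilt [-0. -0.] | shift shares [-0.016  0.026  0.   ] turn share -0.0
```

```bash
python3 -m handwheel '0.0005 0.008 0 0 0 0; 0.001 0.016 0 0 0 0';python3 -m handwheel '0.0002 0.007 0 0 0 0; 0.0004 0.013 0 0 0 0';python3 -m handwheel '0.0002 0.007 0 0 0 0; 0.0004 0.01 0 0 0 0';   python3 - <<'E'
from h import *
p,d,W=grab('wrist');save('w17',p)
E
```

```text
t: 44.15
tool_pos: [0.4189, 0.1648, -0.0136]
orientation: [2.281, 2.161, 0.0]
force: [0.3, 0.1, -1.1]
opening: 0.0214
t: 44.35
tool_pos: [0.419, 0.1687, -0.0136]
orientation: [2.28, 2.161, -0.0]
force: [0.3, -0.1, 0.5]
opening: 0.0217
t: 44.55
tool_pos: [0.4191, 0.1718, -0.0136]
orientation: [2.28, 2.161, 0.0]
force: [-0.1, -0.2, -0.5]
opening: 0.0218
```

View pics/w17.png

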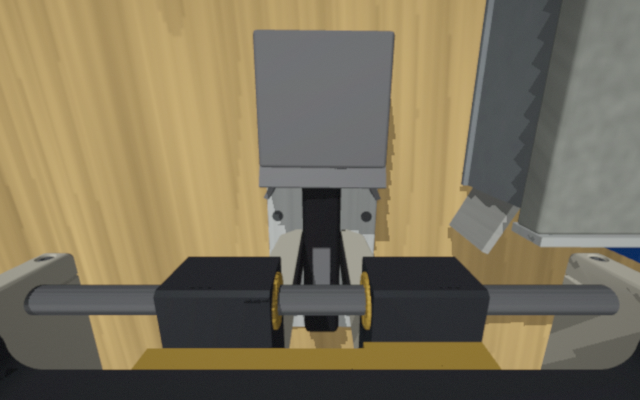

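```bash
python3 -m handwheel '0.0002 0.005 0 0 0 0; 0.0004 0.009 0 0 0 0';python3 -m handwheel '0.0002 0.005 0 0 0 0; 0.0004 0.009 0 0 0 0';python3 -m handwheel '0.0002 0.005 0 0 0 0; 0.0004 0.009 0 0 0 0'
```

```text
t: 44.8
tool_pos: [0.4191, 0.1741, -0.0136]
orientation: [2.28, 2.161, -0.001]
force: [-0.6, -7.3, 0.9]
opening: 0.0218
t: 45.0
tool_pos: [0.4191, 0.1741, -0.0138]
orientation: [2.278, 2.159, -0.007]
force: [-0.4, -20.7, 4.8]
opening: 0.022
t: 45.2
tool_pos: [0.419, 0.1744, -0.014]
orientation: [2.276, 2.158, -0.012]
force: [-1.1, -31.9, 9.4]
opening: 0.0216
```

Contact at 32 N with the origin 50 mm before the mouth, as expected. I'll relieve the push, lower 1 mm onto the plate and release.

```bash
python3 -m handwheel '0 -0.014 0 0 0 0; 0 -0.017 -0.003 0 0 0; 0 -0.017 -0.003 0 0 0';python3 -m handwheel '0 0 0 0 0 0; 0 0 0 0 0 0; 0 0 0 0 0 0; 0 0 0 0 0 0' 0.1;python3 -m handwheel '0 0 0.03 0 0 0; 0 0 0.1 0 0 0; 0 0 0.25 0 0 0; 0 -0.2 0.4 0 0 0; 0 -0.4 0.5 0 0 0';python3 -m handwheel '0 -0.15 0.1 0 0 0; 0 -0.3 0.1 0 0 0; 0 -0.4 0.1 0 0 0; 0 -0.4 0.1 0 0 0; 0 -0.4 0.1 0 0 0'; python3 - <<'E'
from h import *
p,d,W=grab('wrist');save('w18',p);np.save('pics/w18W.npy',W);np.save('pics/w18d.npy',d)
for q in ['knife','holder_slot','holder']:
  for r in robot.tip_of('wrist',q)[:2]: print(q,r['conf'],r['at'],W[int(r['at'][0]),int(r['at'][1])])
h=(d>0)&(W[...,2]>.018)&(W[...,2]<.030)&(abs(W[...,0]-.419)<.03)&(W[...,1]<.225)&(W[...,1]>.09)
P=W[h];print('handle',len(P),P.mean(0).round(4),cv2.minAreaRect((P[:,:2]*1000).astype(np.float32)),P[:,1].min(),P[:,1].max())
p,d,W=grab('top');save('t18',p);p,d,W=grab('scene');save('s18',p)
E
```

```text
t: 45.5
tool_pos: [0.4196, 0.1744, -0.0145]
orientation: [2.28, 2.16, -0.0]
force: [0.6, -3.6, -0.2]
opening: 0.0219
t: 45.9
tool_pos: [0.4195, 0.1749, -0.0144]
orientation: [-2.28, -2.161, -0.0]
force: [-0.6, 0.4, -0.1]
opening: 0.0415
t: 46.4
tool_pos: [0.4203, 0.0912, 0.1182]
orientation: [2.275, 2.164, 0.004]
force: [0.7, -0.8, -0.2]
opening: 0.0419
t: 46.9
tool_pos: [0.4195, -0.0292, 0.1455]
orientation: [2.283, 2.158, 0.001]
force: [-1.6, -0.8, -1.0]
opening: 0.0418
handle 1057 [0.4168 0.1385 0.0255] ((417.00531005859375, 138.78846740722656), (40.43552780151367, 21.986682891845703), 86.16160583496094) 0.11852121089049578 0.15967302802243785
```

View pics/w18.png

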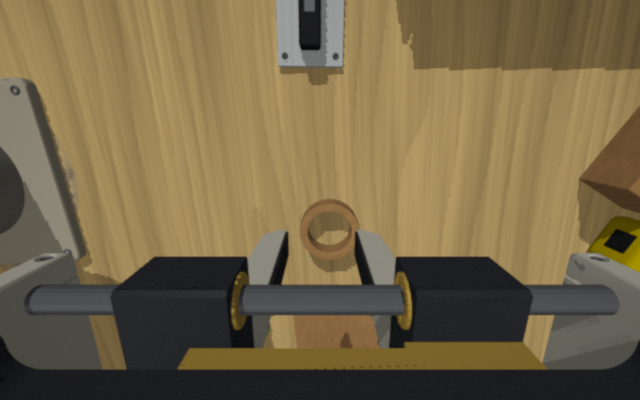

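View pics/s18.png

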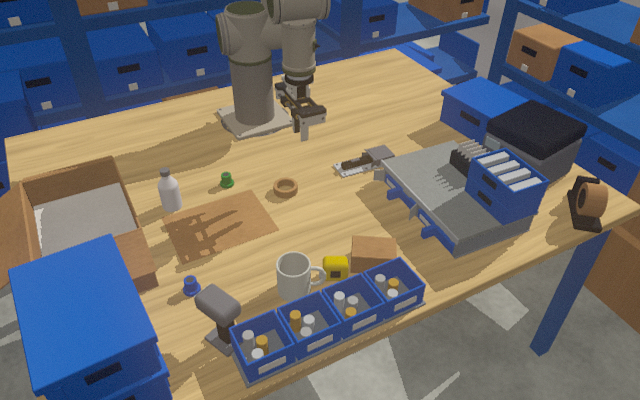

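View pics/t18.png

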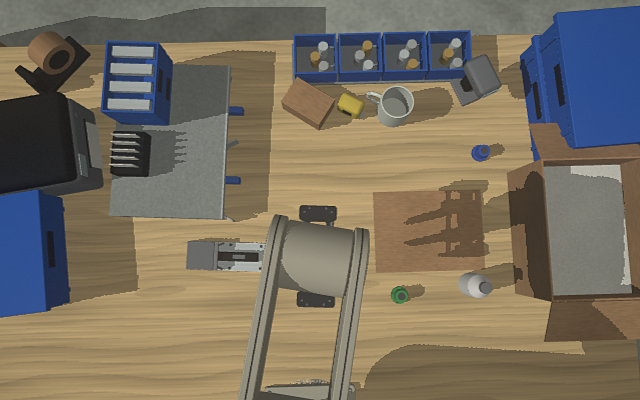

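Handle rear is 15.2 mm from the plate end (must be 15 when fully home), its top is at 25.5 mm (must be 26), and its yaw agrees. I'll wait briefly, recheck knife and tray numerically, then hand in.

```bash
python3 -m handwheel '0 -0.1 0.1 0 0 0; 0 -0.2 0.1 0 0 0; 0 -0.2 0.1 0 0 0; 0 -0.2 0.1 0 0 0; 0 -0.2 0.1 0 0 0'; for i in 1 2 3 4; do python3 -m handwheel '0 0 0 0 0 0; 0 0 0 0 0 0; 0 0 0 0 0 0; 0 0 0 0 0 0; 0 0 0 0 0 0'|head -1; done; python3 - <<'E'
from h import *
p,d,W=grab('top');save('t19',cv2.resize(p[90:285,170:290],None,fx=3,fy=3));v,u=np.mgrid[:400,:640]
q=p.astype(int);bl=(q[...,2]>q[...,0]+35)&(d>0)&(W[...,2]>.028)&(W[...,2]<.045)&(u>220)&(u<255)
for n,m in dict(fixed=bl&(v<125)&(v>95),ours=bl&(v>165)&(v<200)).items():
    P=W[m];X=P[:,:2]@np.array([.0557,.9984]);print(n,len(P),P.mean(0).round(4),'end X',X.min().round(4),'near',X.max().round(4),'lat',(P[:,:2]@np.array([-.9984,.0557])).mean().round(4))
h=(d>0)&(W[...,2]>.019)&(W[...,2]<.031)&(u>213)&(u<265)&(v>248)&(v<266);P=W[h];print('handle',len(P),P.mean(0).round(4),cv2.minAreaRect((P[:,:2]*1000).astype(np.float32)))
for a,b in dict(tr=(.427,-.086),cl=(.34,-.391),tm=(.782,-.121),mug=(.777,-.223),cart=(.792,-.017)).items(): pass
E
```

```text
t: 47.7
tool_pos: [0.4192, -0.088, 0.1744]
orientation: [-2.279, -2.161, 0.0]
force: [0.8, -0.5, -1.2]
opening: 0.0416
t: 48.2
t: 48.7
t: 49.2
t: 49.7
fixed 86 [0.78   0.1636 0.0352] end X 0.1901 near 0.2234 lat -0.7697
ours 81 [0.6058 0.1729 0.0354] end X 0.1898 near 0.2225 lat -0.5952
handle 385 [0.4194 0.1671 0.0258] ((418.21795654296875, 167.42242431640625), (103.51632690429688, 38.34383773803711), 88.80107879638672)
```

View pics/t19.png

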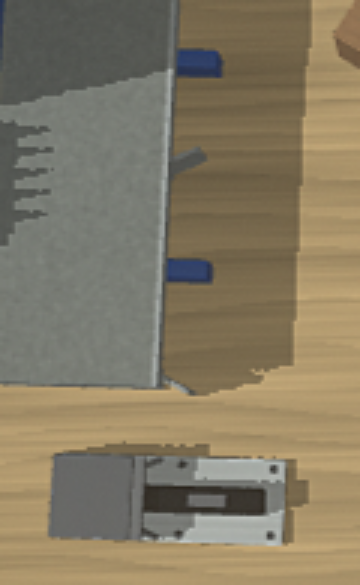

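Our pull's end (0.1898) matches the home fixed tray's (0.1901) within 0.3 mm, and the knife is seated straight. Handing in.

```bash
python3 - <<'E'
from plant import robot
print(robot.close_job())
E
```

```text
the job is handed in; nothing more can be done
None
```

The job is handed in. Four parts were present: the three plain bushes went into the far compartment and the one block into the near one. I then slid the tray into the empty bay and pushed the knife into its holder. I handled neither the green and blue look-alikes nor the other bench things. It finished at about 50 s.

**Last checks**
- **Tray:** it met the stop at about 28 N, and its pull ends within 0.3 mm of the fixed neighbour's.
- **Knife:** it met the block at about 32 N. The handle rear is 15.2 mm from the plate end (15 mm is fully home), and the handle top is at 25.5 mm (26 mm expected).

**Disagreements and limits**
- **Missed grasps:** the first two grasps closed on air, because the fingertips sit about 26 mm above the reported TCP height. I corrected for this from the wrist camera.
- **Camera offset:** the top and wrist cameras differ by 2–3 mm.
- **Holder mouth:** the block's top front edge read about 10 mm before the mouth inferred from the plate. Contact confirmed the plate-based figure.
- **Parts in the bay:** they cannot be seen under the board. They were upright when I last saw them, just before the slow push in.

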